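# Load the ball magazine from the dipper cup

### The job

Load the ball magazine: turn its clamp knob clockwise to draw the bolt, slide the shutter fully open, and pour all seven balls from the dipper cup into it. Then stand the empty cup upright on the bench again and leave the shutter open; do not disturb the bowl of screws, the tape measure or the screwdriver.

Things in the scene. Friction and masses are not known exactly. Their poses are not given: they have to be found in the camera images.
- magazine: Ball magazine fixed to the bench: grey metal box 200 (x) x 210 (y) x 90 mm high, walls 5 mm, steel top. Origin: centre of its underside. Its top has one mouth, x -90 to +37, y 0 to +97 mm in this frame, covered by an aluminium shutter at the start; the rest is decked over. Guide strips 9 mm high run along both x sides of the shutter's path.
- mouth (a point): Centre of the magazine's mouth at the height of its top (90 mm), at (-25, +50, 90) mm in the magazine's frame, same axes as the magazine.
- shutter (a joint): Sliding shutter over the mouth: 0 = shut, 0.092 m = fully open; it opens by sliding towards the magazine's -y, over the deck, with about 2 N of friction. It is blocked by the steel bolt until the knob has been turned.
- shutter_grip (a point): Grip point of the shutter's handle, an upright black tab 60 mm long (magazine x), 14 mm thick (y), standing 40 mm above the shutter plate. The point is 122 mm above the bench (plate top 97 mm, tab top 137 mm), on the tab's centre line. It moves with the shutter.
- knob (a joint): Clamp knob on the far corner (+x) of the magazine's deck: 0 = bolt shot across the shutter's path, turns clockwise seen from above up to its stop at 1.5 rad, drawing the bolt back 34 mm; the bolt clears the shutter at about 1.15 rad.
- knob_grip (a point): On the knob's vertical axis, 143 mm above the bench. The knob's grip is an upright bar 58 mm long, 14 mm thick, from 119 to 155 mm above the bench; the bar lies along the magazine's x at 0 and turns with the knob (the x axis of this point is along the bar).
- cup: Steel dipper cup of seven balls, 80 mm high, outer diameter 92 mm at the rim, 66 mm at the foot, wall 3 mm, 0.2 kg. Origin: centre of its underside, z up. Level handle bar along its own -x, 41 to 151 mm from the axis, centre line 62 mm up. The bar is 16 mm square, set on edge: its flats face 45 degrees up and down, so fingers hold it flat only when tilted 45 degrees about its length.
- cup_grip (a point): Point on the centre line of the cup's handle bar, 100 mm from the cup's axis, 62 mm above its underside; axes as the cup's.
- cup_rim (a point): Centre of the cup's mouth, 80 mm above its underside.
- ball0_center (a point): Centre of one of the seven black plastic balls, 24 mm in diameter, about 12 g each, all in the cup at the start.
- ball1_center (a point): Centre of one of the seven black plastic balls, 24 mm in diameter, about 12 g each, all in the cup at the start.
- ball2_center (a point): Centre of one of the seven black plastic balls, 24 mm in diameter, about 12 g each, all in the cup at the start.
- ball3_center (a point): Centre of one of the seven black plastic balls, 24 mm in diameter, about 12 g each, all in the cup at the start.
- ball4_center (a point): Centre of one of the seven black plastic balls, 24 mm in diameter, about 12 g each, all in the cup at the start.
- ball5_center (a point): Centre of one of the seven black plastic balls, 24 mm in diameter, about 12 g each, all in the cup at the start.
- ball6_center (a point): Centre of one of the seven black plastic balls, 24 mm in diameter, about 12 g each, all in the cup at the start.
- bowl: Bystander: steel bowl of screws, 170 mm across, 45 mm high. Origin: centre of its underside.
- tape: Bystander: grey tape-measure case standing on edge, 75 x 36 x 66 mm. Origin: centre of its underside.
- driver: Bystander: screwdriver lying on the bench along its own x.
Things that resemble listed ones, but are neither listed nor needed, are in the scene too. What is shaped like the cup but blue is not meant.

How it is judged:
By the outcome, as a careful person would: the job done as asked, in the order asked, and still so for the second after the job is handed in, with the robot touching nothing.
It also fails if it takes over 72 s, if anything falls off the work surface, if the arm or the gripper's body presses on something with over 40 N, if the wrist force passes 120 N, or if a joint passes its speed limit or range.

### The arm

A 6-joint arm with a two-finger parallel gripper is mounted at the origin on the work surface. World frame = base frame: x ahead of the robot, y to its left, z up, the work surface at z = 0. Lengths are in mm, angles in degrees, forces in N, time in s.
With the tool pointing down it reaches from about 300 to 850 mm from the base axis. Payload 4.2 kg.
Tool frame: the origin (TCP) lies between the finger pads; the fingertips stand 19 mm ahead of it and the grasp point (between the pads) is the TCP (env.tips_ahead is the distance from the TCP to the fingertips, in mm); z points along the fingers, y is the direction in which the jaws open and shut (so a half turn about z gives the same grasp; the last joint's range is limited). The gripper opens to 91 mm and grips with 3 to 60 N. Pads are 32 mm wide; open, the fingers measure 118 mm over their backs; the gripper's body (76 mm by 178 mm) begins 60 mm behind the grasp point.
Start: joints at [-68.755, 18.312, 89.639, -0, 72.044, -1.146], TCP at [219.038, -531.661, 232.976] pointing down, gripper open.
Joint ranges: [-177.97, 177.97], [-48.28, 115.42], [12.27, 149.76], [-77.06, 257.06], [2.81, 150.46], [-146.56, 146.56]. Speed limits (degrees/s): [147.25, 147.25, 180, 180, 180, 180].

### API

Orientations are given as [roll, pitch, yaw] about the fixed x, y, z axes, in that order (R = Rz(yaw) Ry(pitch) Rx(roll)).
In Python, from workcell import telemetry, viewer, job_done, env gives the robot as it stands. The module is installed in compiled form; this text tells all that it offers.
- The arm moves only by the shell command python3 -m jog 'ROWS' [FORCE]. ROWS is JSON, a list of rows, each a list of 3 entries, a list of its own where there are three numbers: the shift along the tool's x, y, z in cm, then the turn about the tool's z in degrees, then the opening, from 0 (shut) to 1 (fully open). A call has 1 to 10 rows; each row shifts and turns the pose as measured when the row begins, along the tool's axes as they then stand; what a row does not reach is not made up. A row lasts 1/8 s, in which the tool goes at most 62.5 mm and 10.7 degrees, less where a joint would pass 70% of its speed; a pose out of reach is approached as far as the arm can. A call is refused whole if a number of a shift passes 6.25 or a number of a turn 10.7, either way. A call with a gripper value outside its range is refused whole. The fingers move at their own pace and stop on an object; FORCE is the grip in N (left out, the last holds). Time passes only in rows, so rows that do not move let the fingers close. It gives the time, the measured TCP pose, the force and the opening at its end, in the units of the state.
- telemetry.state(): the state, without advancing time (a new reading comes with each control period).
- viewer.grab_frame(name): name is "scene" or "side" or "wrist"; returns a dict with "color" (400x640x3 uint8, red, green, blue), "K" (3x3 intrinsics, pixels), "rvec" (rotation vector, rad) and "tvec" (3), from world to camera coordinates, as OpenCV has them. Camera axes: x right, y down, z forward; pixel columns grow to the right and rows downward; lengths in mm; the calibration is good to about 2 mm. The wrist camera is an equidistant fisheye: a pixel r from the principal point sees the ray r / f radians off the axis. A picture is of the moment at which its call begins. There is no depth.
- job_done(): hands the job in, once; it reports no verdict.
The state is a dict: "time_s": time; "qpos": joint angles; "qvel": joint speeds; "effort": joint torques, N m; "ee_pos": TCP position; "ee_rot": TCP orientation; "force": force on the tool from outside, world axes, zero at the start; "torque": the same for the moment, N m; "gripper_width": finger opening in mm.
Only numpy, scipy, OpenCV 4.12 (cv2) and the standard library are available. Lean on these libraries where they do the work, as an engineer would, in place of code of your own. Each camera call takes 0.05 s, during which the arm holds its last target. There are 200 camera calls.

## Working session

There is one attempt and no reset: what is moved stays moved. The work goes in short steps, Python scripts to look and compute and a shell command to move; the robot and the scene stay as the last step left them, time stands still between calls to the robot, and variables do not carry over. Pictures are saved under pics/ and viewed, about 8 in all and at most 12, crops included, and the job is handed in when it is done.

```bash
mkdir -p pics; cat > h.py <<'E'
import cv2,numpy as np
from workcell import telemetry,viewer,env
from scipy.spatial.transform import Rotation as R
def grab(name,fn=None):
    f=viewer.grab_frame(name)
    if fn: cv2.imwrite('pics/'+fn,f['color'][:,:,::-1])
    return f
def cam(f):
    Rm=cv2.Rodrigues(np.array(f['rvec'],float))[0]; t=np.array(f['tvec'],float).ravel(); return np.array(f['K']),Rm,t
def px2w(f,u,v,z,fish=False):
    K,Rm,t=cam(f); x=(u-K[0,2])/K[0,0]; y=(v-K[1,2])/K[1,1]
    if fish:
        r=np.hypot(x,y); d=np.array([x/r*np.sin(r),y/r*np.sin(r),np.cos(r)]) if r>0 else np.array([0,0,1.])
    else: d=np.array([x,y,1])
    d=Rm.T@d; c=-Rm.T@t; return c+d*(z-c[2])/d[2]
def w2px(f,p):
    K,Rm,t=cam(f); q=Rm@np.array(p)+t; return (K@(q/q[2]))[:2]
def pose():
    s=telemetry.state(); return s
E
python3 - <<'E'
from h import *
import pickle
for n in('scene','side'):
    f=grab(n,n+'0.png'); pickle.dump(f,open(n+'0.pkl','wb')); K,Rm,t=cam(f); print(n,K.tolist(),(-Rm.T@t).round(),Rm.round(2).tolist())
s=pose();print(s)
E
```

```text
scene [[458.3728026240453, 0.0, 314.3522147461289], [0.0, 458.3728026240453, 199.67145905041417], [0.0, 0.0, 1.0]] [1212.  -13. 1034.] [[0.13, 0.99, -0.02], [0.82, -0.11, -0.56], [-0.56, 0.06, -0.83]]
side [[361.2219265781236, 0.0, 322.782866462563], [0.0, 361.2219265781236, 199.93895878380138], [0.0, 0.0, 1.0]] [388. 754. 588.] [[-0.96, -0.3, -0.01], [-0.16, 0.55, -0.82], [0.25, -0.78, -0.57]]
{'time_s': 0.1, 'qpos': array([-6.87561818e+01,  1.83493965e+01,  8.96966198e+01, -1.53634017e-03,
        7.20439641e+01, -1.14657439e+00]), 'qvel': array([-0.06988418, -0.19639501, -0.12408164,  0.01560658,  0.02134118,
       -0.04739467]), 'effort': array([-5.80706546e-04, -4.13332880e+01, -2.32509112e+01,  7.28117418e-02,
        4.21568099e-02, -3.97767246e-05]), 'ee_pos': array([ 218.86963339, -531.28607035,  232.20905408]), 'ee_rot': array([-1.79910008e+02, -3.40049289e-04,  2.23908671e+01]), 'force': array([-0.57764391,  0.27682185, -0.16831972]), 'torque': array([ 0.01022881,  0.03511001, -0.06307782]), 'gripper_width': 91.21070956941655}
```

View pics/scene0.png

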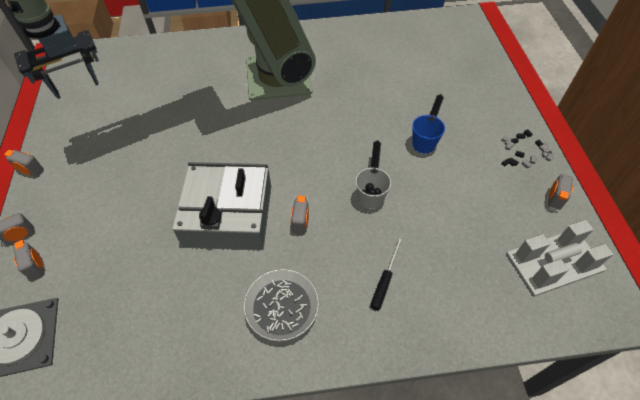

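View pics/side0.png

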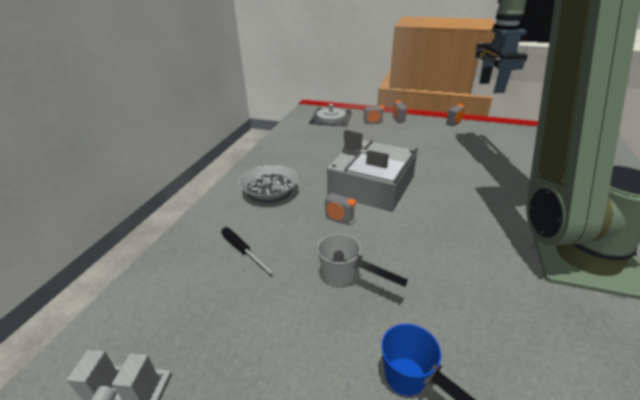

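```bash
python3 - <<'E'
from h import *
im=cv2.imread('pics/scene0.png')[130:260,160:410]
cv2.imwrite('pics/c1.png',cv2.resize(im,None,fx=3.2,fy=3.2,interpolation=cv2.INTER_CUBIC))
E
```

```text
(no output)
```

View pics/c1.png

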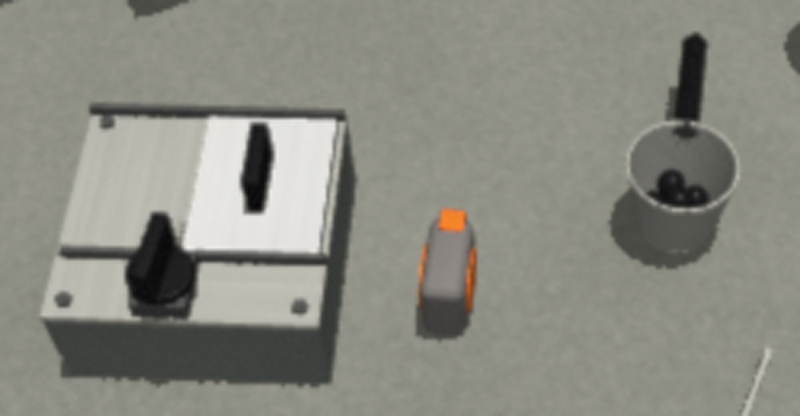

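```bash
python3 - <<'E'
from h import *
import pickle
from scipy.optimize import least_squares
f=pickle.load(open('scene0.pkl','rb'))
c=lambda u,v:(160+u/3.2,130+v/3.2)
obs=[((100,-105,90),(43,318)),((100,105,90),(320,326)),((100,-105,0),(62,378)),((100,105,0),(330,383))]
def M(p):return R.from_euler('z',p[2],degrees=True).as_matrix()
def res(p):
    return np.concatenate([w2px(f,M(p)@np.array(m)+[p[0],p[1],0])-c(*o) for m,o in obs])
s=least_squares(res,[500,-200,0],x_scale=[1,1,.1]);p=s.x;print('mag',p.round(1),s.fun.round(1))
pt=lambda m:(M(p)@np.array(m)+[p[0],p[1],0]).round(1)
print('mouth',pt((-25,50,90)))
print('strip corner chk',[((w2px(f,pt(q))-[160,130])*3.2).round() for q in((-98,-105,99),(-98,105,99))])
h=[px2w(f,*c(*q),137) for q in((260,127),(256,190))];print('tab top ends',[x.round() for x in h])
k=[px2w(f,*c(*q),155) for q in((159,214),(140,268))];print('knob bar',[x.round() for x in k])
print('handle mag',[(M(p).T@(x-[p[0],p[1],0])).round() for x in h+k])
r=px2w(f,*c(683,166),80);e=px2w(f,*c(694,38),68);print('rim',r.round(1),px2w(f,*c(628,166),80).round(),px2w(f,*c(738,166),80).round(),'hend',e.round(1),np.linalg.norm((e-r)[:2]),np.degrees(np.arctan2(*(r-e)[[1,0]])))
for n,q,z in(('tape',(452,220),66),('bowl',((281-160)*3.2,(303-130)*3.2),30)):print(n,px2w(f,*c(*q),z).round())
for q in((399,240),(375,307)):print('drv',px2w(f,*q,10).round())
E
```

```text
mag [ 530.4 -176.    -9.3] [-1.4  0.5 -0.8 -0.1  2.2 -0.4  0.2 -0. ]
mouth [ 513.8 -122.6   90. ]
strip corner chk [array([ 86., 106.]), array([341., 110.])]
tab top ends [array([ 490., -118.,  137.]), array([ 550., -124.,  137.])]
knob bar [array([ 575., -193.,  155.]), array([ 620., -206.,  155.])]
handle mag [array([-50.,  50., 137.]), array([ 11.,  55., 137.]), array([ 46.,  -9., 155.]), array([ 93., -15., 155.])]
rim [531.3 212.1  80. ] [525. 168.  80.] [537. 256.  80.] hend [388.4 251.9  68. ] 148.3651323310983 -15.535980562166467
tape [548.  22.  66.]
bowl [806. -55.  30.]
drv [671. 256.  10.]
drv [837. 160.  10.]
```

```bash
cat >> h.py <<'E'
MAG=np.array([530.4,-176.,0]);MY=-9.3
def mp(*m): return R.from_euler('z',MY,degrees=True).as_matrix()@np.array(m,float)+MAG
def plan(target,turn=0,g=1,step=55,n=None,relative=None):
    """rows to go from the measured pose to target (world mm) with a total turn about tool z"""
    s=telemetry.state();p=s['ee_pos'].copy();r=R.from_euler('xyz',s['ee_rot'],degrees=True)
    d=np.array(target,float)-p
    n=n or int(max(1,np.ceil(np.linalg.norm(d)/step),np.ceil(abs(turn)/10)))
    rows=[]
    for i in range(n):
        v=r.inv().apply(d/n)/10
        rows.append([[round(float(x),1) for x in v],round(turn/n,1),g]); r=r*R.from_euler('z',turn/n,degrees=True)
    print('from',p.round(1),s['ee_rot'].round(1),'t',round(s['time_s'],2),'q',s['qpos'].round(0)); print(rows)
E
python3 -c "
from h import *
print(mp(70,-12,143)); plan(mp(70,-12,260),-148.3)"
```

```text
[ 597.5406543  -199.15453607  143.        ]
from [ 218.9 -531.3  232.2] [-179.9   -0.    22.4] t 0.1 q [-69.  18.  90.  -0.  72.  -1.]
[[[3.2, -1.1, -0.2], -9.9, 1], [[3.3, -0.5, -0.2], -9.9, 1], [[3.4, 0.1, -0.2], -9.9, 1], [[3.3, 0.6, -0.2], -9.9, 1], [[3.1, 1.2, -0.2], -9.9, 1], [[2.9, 1.7, -0.2], -9.9, 1], [[2.6, 2.2, -0.2], -9.9, 1], [[2.1, 2.6, -0.2], -9.9, 1], [[1.7, 2.9, -0.2], -9.9, 1], [[1.1, 3.2, -0.2], -9.9, 1], [[0.6, 3.3, -0.2], -9.9, 1], [[0.0, 3.4, -0.2], -9.9, 1], [[-0.6, 3.3, -0.2], -9.9, 1], [[-1.1, 3.2, -0.2], -9.9, 1], [[-1.7, 2.9, -0.2], -9.9, 1]]
```

```bash
python3 -m jog '[[[3.2,-1.1,-0.4],-9.9,1],[[3.3,-0.5,-0.4],-9.9,1],[[3.4,0.1,-0.4],-9.9,1],[[3.3,0.6,-0.4],-9.9,1],[[3.1,1.2,-0.4],-9.9,1],[[2.9,1.7,-0.3],-9.9,1],[[2.6,2.2,-0.2],-9.9,1],[[2.1,2.6,-0.2],-9.9,1]]'
python3 -c "
from h import *
plan(mp(70,-12,260),170.7*0-(170.7-telemetry.state()['ee_rot'][2]))"
```

```text
time_s: 1.1
ee_pos: [421.5, -345.2, 256.1]
ee_rot: [-179.8, -0.5, 103.9]
force: [-0.5, 0.1, 0.9]
gripper_width: 91.2
from [ 421.5 -345.2  256.1] [-179.8   -0.5  103.9] t 1.1 q [-41.  15.  91.   0.  75. -55.]
[[[1.4, 2.9, -0.1], np.float64(-9.5), 1], [[0.9, 3.1, -0.1], np.float64(-9.5), 1], [[0.4, 3.2, -0.1], np.float64(-9.5), 1], [[-0.2, 3.3, -0.1], np.float64(-9.5), 1], [[-0.7, 3.2, -0.1], np.float64(-9.5), 1], [[-1.2, 3.0, -0.1], np.float64(-9.5), 1], [[-1.7, 2.8, -0.1], np.float64(-9.5), 1]]
```

```bash
python3 -m jog '[[[1.4,2.9,-0.1],-9.5,1],[[0.9,3.1,-0.1],-9.5,1],[[0.4,3.2,-0.1],-9.5,1],[[-0.2,3.3,-0.1],-9.5,1],[[-0.7,3.2,-0.1],-9.5,1],[[-1.2,3.0,-0.1],-9.5,1],[[-1.7,2.8,-0.1],-9.5,1],[[0,0,0],0,1]]'
python3 -c "
from h import *
import pickle
f=grab('wrist','w1.png');pickle.dump(f,open('w1.pkl','wb'));K,Rm,t=cam(f);print(K.round(),(-Rm.T@t).round(),Rm[2].round(2))
plan(mp(70,-12,260))"
```

```text
time_s: 2.1
ee_pos: [599.5, -189.3, 259.0]
ee_rot: [179.5, -0.8, 172.9]
force: [-0.6, 0.3, 0.3]
gripper_width: 91.4
[[310.   0. 317.]
 [  0. 310. 196.]
 [  0.   0.   1.]] [ 534. -182.  412.] [ 0.23 -0.02 -0.97]
from [ 598.5 -190.1  259. ] [179.5  -0.8 172.8] t 2.15 q [ -19.   23.   79.    0.   79. -102.]
[[[-0.0, -0.9, -0.1], 0.0, 1]]
```

View pics/w1.png

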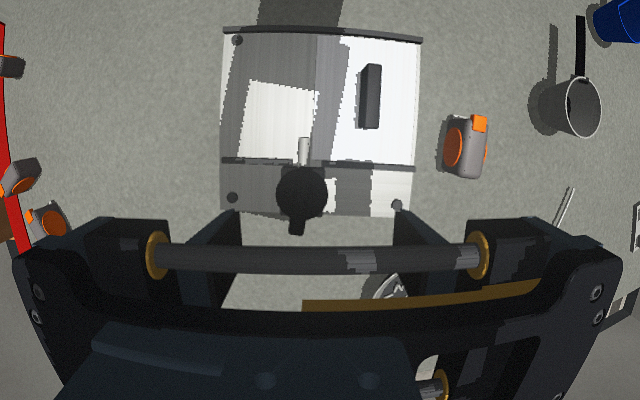

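```bash
python3 -c "
from h import *
import pickle
f=pickle.load(open('w1.pkl','rb'))
mi=lambda w:(R.from_euler('z',MY,degrees=True).as_matrix().T@(w-MAG)).round()
for n,q,z in(('disc',(301,192),115),('barend',(297,235),140),('tabTop',(375,64),137),('tabTop',(373,128),137),('cornerN',(398,205),92),('c2',(232,197),92),('c3',(238,40),92),('rim',(581,107),80),('hend',(580,17),62),('tl',(224,27),99),('tr',(423,40),99)):
  w=px2w(f,*q,z,True);print(n,w.round(),mi(w))
"
```

```text
disc [ 598. -203.  115.] [ 71. -15. 115.]
barend [ 633. -210.  140.] [107. -17. 140.]
tabTop [ 486. -121.  137.] [-53.  47. 137.]
tabTop [ 544. -130.  137.] [  6.  48. 137.]
cornerN [ 631. -101.   92.] [87. 90. 92.]
c2 [ 599. -280.   92.] [ 85. -91.  92.]
c3 [ 432. -249.   92.] [-85. -88.  92.]
rim [531. 201.  80.] [-60. 372.  80.]
hend [386. 252.  62.] [-212.  399.   62.]
tl [ 417. -261.   99.] [ -99. -102.   99.]
tr [455. -56.  99.] [-94. 106.  99.]
```

```bash
python3 -c "
from h import *
plan([598.2,-201.3,145],2.1)"
```

```text
from [ 598.5 -190.1  259. ] [179.5  -0.8 172.8] t 2.15 q [ -19.   23.   79.    0.   79. -102.]
[[[-0.1, -0.4, 3.8], 0.7, 1], [[-0.1, -0.4, 3.8], 0.7, 1], [[-0.1, -0.4, 3.8], 0.7, 1]]
```

```bash
python3 -m jog '[[[0,-0.6,3.6],1,1],[[-0.1,-0.5,3.5],1,1],[[-0.1,0,3.5],0,1],[[0,0,0.5],0,1]]'; python3 -c "
from h import *
plan([598.2,-201.3,145])"
```

```text
time_s: 2.65
ee_pos: [594.4, -203.9, 146.0]
ee_rot: [179.7, -0.9, 170.2]
force: [-0.7, 0.6, 0.9]
gripper_width: 91.4
from [ 594.4 -203.9  146. ] [179.7  -0.9 170.2] t 2.65 q [ -20.   27.   89.    0.   65. -100.]
[[[-0.3, 0.3, 0.1], 0.0, 1]]
```

```bash
python3 -m jog '[[[-0.4,0.3,0],0,0.3],[[0,0,0],0,0],[[0,0,0],0,0],[[0,0,0],0,0],[[0,0,0],0,0],[[0,0,0],0,0]]' 20
```

```text
time_s: 3.4
ee_pos: [600.8, -203.0, 151.2]
ee_rot: [179.8, -0.4, 170.1]
force: [0.7, -0.4, 0.1]
gripper_width: 34.1
```

```bash
python3 -m jog '[[[0.2,0,0.6],0,0],[[0,0,0],0,0],[[0,0,0],0,0]]' 20
```

```text
time_s: 3.78
ee_pos: [598.3, -203.0, 144.4]
ee_rot: [179.8, -0.5, 170.1]
force: [-0.9, 0.0, 1.7]
gripper_width: 13.7
```

```bash
python3 -m jog '[[[0,0,0],9,0],[[0,0,0],9,0],[[0,0,0],9,0],[[0,0,0],9,0],[[0,0,0],9,0],[[0,0,0],9,0],[[0,0,0],9,0],[[0,0,0],9,0]]' 20;python3 -c "
from h import *
print(pose()['torque'])"
```

```text
time_s: 4.78
ee_pos: [600.1, -201.4, 144.4]
ee_rot: [-179.8, -0.4, 95.8]
force: [-0.2, -0.4, -0.7]
gripper_width: 14.2
[-0.03187327 -0.31608379  0.07698065]
```

```bash
python3 -m jog '[[[0,0,0],7,0],[[0,0,0],6,0],[[0,0,0],3,0]]' 20;python3 -c "
from h import *
print(pose()['torque'])"
```

```text
time_s: 5.15
ee_pos: [600.4, -201.6, 144.5]
ee_rot: [-179.8, -0.3, 79.5]
force: [-1.1, -2.3, -0.7]
gripper_width: 16.3
[-0.35789647 -0.06818005  0.85604083]
```

```bash
python3 -m jog '[[[0,0,0],0,0.5],[[0,0,0],0,0.5],[[0,0,0],0,0.5],[[0,0,-3],0,0.5],[[0,0,-4],0,0.5],[[0,0,0],0,0.5]]' 20;python3 -c "
from h import *
print(mp(-23,48,0));plan([*mp(-23,48,0)[:2],205],telemetry.state()['ee_rot'][2]-170.7,.5)"
```

```text
time_s: 5.9
ee_pos: [600.9, -201.6, 215.9]
ee_rot: [-179.7, -0.4, 79.6]
force: [-0.2, -0.1, 0.1]
gripper_width: 45.9
[ 515.45930194 -124.91403773    0.        ]
from [ 600.9 -201.6  215.9] [-179.7   -0.4   79.6] t 5.9 q [-20.  24.  83.   0.  73.  -9.]
[[[0.6, -1.0, 0.1], np.float64(-9.1), 0.5], [[0.7, -0.9, 0.1], np.float64(-9.1), 0.5], [[0.9, -0.7, 0.1], np.float64(-9.1), 0.5], [[1.0, -0.6, 0.1], np.float64(-9.1), 0.5], [[1.1, -0.4, 0.1], np.float64(-9.1), 0.5], [[1.1, -0.3, 0.1], np.float64(-9.1), 0.5], [[1.1, -0.1, 0.1], np.float64(-9.1), 0.5], [[1.1, 0.1, 0.1], np.float64(-9.1), 0.5], [[1.1, 0.3, 0.1], np.float64(-9.1), 0.5], [[1.1, 0.5, 0.1], np.float64(-9.1), 0.5]]
```

```bash
python3 -m jog '[[[0.6,-1,0],-9.2,0.5],[[0.7,-0.9,0],-9.2,0.5],[[0.9,-0.7,0],-9.2,0.5],[[1,-0.6,0],-9.2,0.5],[[1.1,-0.4,0],-9.2,0.5],[[1.1,-0.3,0],-9.2,0.5],[[1.1,-0.1,0],-9.2,0.5],[[1.1,0.1,0],-9.2,0.5],[[1.1,0.3,0],-9.2,0.5],[[1.1,0.5,0],-9.2,0.5]]' ;python3 -c "
from h import *
plan([*mp(-23,48,0)[:2],124],telemetry.state()['ee_rot'][2]-170.7,.5,step=40)"
```

```text
time_s: 7.15
ee_pos: [505.5, -123.8, 207.0]
ee_rot: [179.3, -1.2, 174.7]
force: [-0.2, -0.5, -0.9]
gripper_width: 45.5
from [ 505.5 -123.8  207. ] [179.3  -1.2 174.7] t 7.15 q [ -15.   15.   98.    1.   68. -100.]
[[[-0.4, -0.0, 2.8], np.float64(1.3), 0.5], [[-0.4, -0.0, 2.8], np.float64(1.3), 0.5], [[-0.4, -0.0, 2.8], np.float64(1.3), 0.5]]
```

```bash
python3 -m jog '[[[-0.3,0,2.6],1.3,0.5],[[-0.3,0,2.8],1.3,0.5],[[-0.3,0,2.6],1.3,0.5],[[0,0,0],0,0.5]]' ;python3 -c "
from h import *
plan([*mp(-23,48,0)[:2],124],telemetry.state()['ee_rot'][2]-170.7,.5,step=40)"
```

```text
time_s: 7.65
ee_pos: [510.2, -122.4, 122.3]
ee_rot: [179.3, -1.5, 170.8]
force: [-0.4, -0.2, -0.3]
gripper_width: 45.7
from [ 510.2 -122.4  122.3] [179.3  -1.5 170.8] t 7.65 q [-15.  20. 104.   1.  57. -96.]
[[[-0.6, -0.2, -0.2], np.float64(0.1), 0.5]]
```

```bash
python3 -m jog '[[[-0.2,-0.2,0],0,0],[[0,0,0],0,0],[[0,0,0],0,0],[[0,0,0],0,0],[[0,0,0],0,0]]' 25;  python3 -m jog '[[[0,-1.5,0],0,0],[[0,-2,0],0,0],[[0,-2,0],0,0],[[0,-2,0],0,0]]'
```

```text
time_s: 8.28
ee_pos: [512.8, -126.1, 124.2]
ee_rot: [179.4, -1.3, 170.7]
force: [0.0, 0.6, -4.3]
gripper_width: 14.1
time_s: 8.78
ee_pos: [499.6, -202.3, 124.2]
ee_rot: [179.2, -1.3, 170.7]
force: [0.7, 3.2, 0.3]
gripper_width: 13.9
```

Moved about 77 mm; 15 mm to go.

```bash
python3 -m jog '[[[0,-1,0],0,0],[[0,-0.5,0],0,0],[[0,-0.3,0],0,0],[[0,-0.3,0],0,0]]'
```

```text
time_s: 9.28
ee_pos: [496.9, -217.1, 124.2]
ee_rot: [178.1, -1.3, 170.3]
force: [1.2, 12.3, 0.8]
gripper_width: 14.6
```

```bash
python3 -m jog '[[[0,0,0],0,0.5],[[0,0,0],0,0.5],[[0,0,0],0,0.5],[[0,0,-4],0,0.5],[[0,0,-6],0,0.5],[[0,0,-5],0,0.5]]';python3 -c "
from h import *
plan([540,100,300],0,.5,step=60)"
```

```text
time_s: 10.02
ee_pos: [497.7, -223.4, 273.9]
ee_rot: [178.1, -1.8, 170.5]
force: [0.2, -0.4, -0.6]
gripper_width: 45.7
from [ 497.7 -223.4  273.9] [178.1  -1.8 170.5] t 10.03 q [ -26.   15.   88.    1.   79. -107.]
[[[0.2, 5.4, -0.2], 0.0, 0.5], [[0.2, 5.4, -0.2], 0.0, 0.5], [[0.2, 5.4, -0.2], 0.0, 0.5], [[0.2, 5.4, -0.2], 0.0, 0.5], [[0.2, 5.4, -0.2], 0.0, 0.5], [[0.2, 5.4, -0.2], 0.0, 0.5]]
```

```bash
python3 -m jog '[[[0.2,5.6,-0.3],0,0.5],[[0.2,5.6,-0.3],0,0.5],[[0.2,5.6,-0.3],0,0.5],[[0.2,5.6,-0.3],0,0.5],[[0.2,5.6,-0.3],0,0.5],[[0.5,5.6,-0.3],0,0.5],[[3,5.4,0],0,0.5],[[3,5.4,0],0,0.5],[[3.5,5,0],0,0.5],[[4,4.5,0],0,0.5]]';python3 -c "
from h import *
plan([165,595,320],0,.5,step=60)"
```

```text
time_s: 11.28
ee_pos: [447.3, 340.6, 316.7]
ee_rot: [178.4, -0.7, 169.8]
force: [0.8, 1.5, 0.1]
gripper_width: 45.6
from [447.3 340.6 316.7] [178.4  -0.7 169.8] t 11.28 q [ 35.  14.  83.   2.  82. -45.]
[[[4.6, 2.9, 0.1], 0.0, 0.5], [[4.6, 2.9, 0.1], 0.0, 0.5], [[4.6, 2.9, 0.1], 0.0, 0.5], [[4.6, 2.9, 0.1], 0.0, 0.5], [[4.6, 2.9, 0.1], 0.0, 0.5], [[4.6, 2.9, 0.1], 0.0, 0.5], [[4.6, 2.9, 0.1], 0.0, 0.5]]
```

```bash
python3 -m jog '[[[4.6,2.9,0],0,0.5],[[4.6,2.9,0],0,0.5],[[4.6,2.9,0],0,0.5],[[4.4,3.2,0],0,0.5],[[3,5.3,0],0,0.5],[[1,6.1,0],0,0.5],[[-0.5,6,0],0,0.5],[[-0.5,6,0],0,0.5],[[-0.5,6,0],0,0.5]]';python3 -c "
from h import *
s=pose();p=s['ee_pos'];print(np.hypot(*p[:2]),np.degrees(np.arctan2(p[1],p[0])),s['qpos'].round(1))"
```

```text
time_s: 12.4
ee_pos: [305.7, 784.7, 335.6]
ee_rot: [178.0, -0.3, 170.2]
force: [1.6, 1.7, 0.5]
gripper_width: 45.9
842.1180304806999 68.71528978528326 [ 67.6  46.1  26.3   0.8 105.7 -12.3]
```

```bash
python3 -m jog '[[[2.5,5.5,0],0,0.5],[[2.5,5.5,0],0,0.5],[[0,6,0],0,0.5],[[0,6,0],0,0.5]]';python3 -c "
from h import *
s=pose();p=s['ee_pos'];print(np.hypot(*p[:2]),np.degrees(np.arctan2(p[1],p[0])),s['qpos'].round(1))"
```

```text
time_s: 12.9
ee_pos: [260.6, 902.7, 264.3]
ee_rot: [172.7, 0.4, 170.0]
force: [0.6, -0.1, -0.1]
gripper_width: 45.8
939.5394761968345 73.89500583649341 [ 73.   57.5  12.4   0.5 102.8  -6.8]
```

```bash
python3 -m jog '[[[0,6,-2],0,0.5],[[0,6,-2],0,0.5],[[0,6,-2],0,0.5],[[0,6,-2],0,0.5]]';python3 -c "
from h import *
s=pose();p=s['ee_pos'];print(np.hypot(*p[:2]),np.degrees(np.arctan2(p[1],p[0])),s['qpos'].round(1))"
```

```text
time_s: 13.4
ee_pos: [251.1, 950.3, 294.1]
ee_rot: [163.0, 1.3, 169.8]
force: [-0.6, -0.5, -0.0]
gripper_width: 45.5
982.9044232998353 75.19578234360694 [74.4 56.3 12.3  0.3 94.3 -5.5]
```

```bash
python3 -m jog '[[[0,6.2,-1.5],0,0.5],[[0,6.2,-1.5],0,0.5],[[0,6.2,-1],0,0.5],[[0,6.2,-1],0,0.5],[[0,6.2,-1],0,0.5],[[0,6.2,-1],0,0.5]]';cat >>h.py <<'E'
def tz():
    s=pose();p=s['ee_pos'];Rm=R.from_euler('xyz',s['ee_rot'],degrees=True).as_matrix();z=Rm[:,2];x=Rm[:,0]
    print('t',s['time_s'].round(2) if hasattr(s['time_s'],'round') else s['time_s'],'pos',p.round(1),'r',np.hypot(*p[:2]).round(),'tilt',np.degrees(np.arccos(-z[2])).round(1),'az',np.degrees(np.arctan2(z[1],z[0])).round(1),'xaxis az',np.degrees(np.arctan2(x[1],x[0])).round(1),'el',np.degrees(np.arcsin(x[2])).round(1),'q',s['qpos'].round(1),'w',s['gripper_width'].round(1),'F',s['force'].round(1)); return Rm,p
E
python3 -c "
from h import *
tz()"
```

```text
time_s: 14.15
ee_pos: [239.3, 1009.2, 374.4]
ee_rot: [147.4, 2.3, 169.3]
force: [-0.7, 0.1, 0.2]
gripper_width: 45.8Traceback (most recent call last):
  File "<string>", line 3, in <module>
    tz()
    ~~^^
  File "h.py", line 34, in tz
    print('t',s['time_s'].round(2) if hasattr(s['time_s'],'round') else s['time_s'],'pos',p.round(1),'r',np.hypot(*p[:2]).round(),'tilt',np.degrees(np.arccos(-z[2])).round(1),'az',np.degrees(np.arctan2(z[1],z[0])).round(1),'xaxis az',np.degrees(np.arctan2(x[1],x[0])).round(1),'el',np.degrees(np.arcsin(x[2])).round(1),'q',s['qpos'].round(1),'w',s['gripper_width'].round(1),'F',s['force'].round(1)); return Rm,p
                                                                                                                                                                                                                                                                                                                                                          ^^^^^^^^^^^^^^^^^^^^^^^^
AttributeError: 'float' object has no attribute 'round'
```

```bash
sed -i "s/s\['gripper_width'\].round(1)/round(s['gripper_width'],1)/" h.py; python3 -m jog '[[[0,6.2,-0.5],0,0.5],[[0,6.2,0],0,0.5],[[0,6.2,0],0,0.5],[[0,6.2,0.5],0,0.5],[[0,6.2,0.5],0,0.5]]'
python3 -c "
from h import *
tz()"
```

```text
time_s: 14.78
ee_pos: [232.4, 1053.0, 441.9]
ee_rot: [134.5, 2.8, 168.9]
force: [-0.5, -0.0, 0.1]
gripper_width: 45.4
t 14.775 pos [ 232.4 1053.   441.9] r 1078.0 tilt 45.5 az 76.2 xaxis az 168.9 el -2.8 q [77.1 51.9 12.3 -0.7 70.2 -3. ] w 45.4 F [-0.5 -0.   0.1]
```

```bash
python3 -m jog '[[[0,6.2,0.5],0,0.5]]'
python3 - <<'E'
from h import *
import pickle
tz()
f=pickle.load(open('side0.pkl','rb'));s=pickle.load(open('scene0.pkl','rb'))
print('side rim',px2w(f,339.5,250,80).round(),'hend',px2w(f,405,283,62).round())
print('predict side rim c/handle end', w2px(f,[531,212,80]).round(1),w2px(f,[386,252,62]).round(1))
im=cv2.imread('pics/side0.png')[215:315,290:430];cv2.imwrite('pics/c2.png',cv2.resize(im,None,fx=5,fy=5,interpolation=cv2.INTER_CUBIC))
plan([415,165,230],3.5,.5,step=58)
E
```

```text
time_s: 14.9
ee_pos: [230.9, 1059.5, 457.5]
ee_rot: [132.0, 2.8, 168.8]
force: [-0.7, -0.3, 1.1]
gripper_width: 45.5
t 14.9 pos [ 230.9 1059.5  457.5] r 1084.0 tilt 48.0 az 76.3 xaxis az 168.8 el -2.8 q [77.3 51.5 12.3 -0.8 68.1 -2.8] w 45.5 F [-0.7 -0.3  1.1]
side rim [526. 216.  80.] hend [387. 251.  62.]
predict side rim c/handle end [337.7 248.4] [405.2 283.4]
from [ 230.9 1059.5  457.5] [132.    2.8 168.8] t 14.9 q [77. 52. 12. -1. 68. -3.]
[[[-2.0, -4.4, -2.7], 0.2, 0.5], [[-2.0, -4.4, -2.7], 0.2, 0.5], [[-2.0, -4.4, -2.7], 0.2, 0.5], [[-2.1, -4.4, -2.7], 0.2, 0.5], [[-2.1, -4.4, -2.7], 0.2, 0.5], [[-2.1, -4.3, -2.7], 0.2, 0.5], [[-2.1, -4.3, -2.7], 0.2, 0.5], [[-2.1, -4.3, -2.7], 0.2, 0.5], [[-2.1, -4.3, -2.7], 0.2, 0.5], [[-2.2, -4.3, -2.7], 0.2, 0.5], [[-2.2, -4.3, -2.7], 0.2, 0.5], [[-2.2, -4.3, -2.7], 0.2, 0.5], [[-2.2, -4.3, -2.7], 0.2, 0.5], [[-2.2, -4.3, -2.7], 0.2, 0.5], [[-2.2, -4.3, -2.7], 0.2, 0.5], [[-2.2, -4.3, -2.7], 0.2, 0.5], [[-2.3, -4.3, -2.7], 0.2, 0.5]]
```

View pics/c2.png

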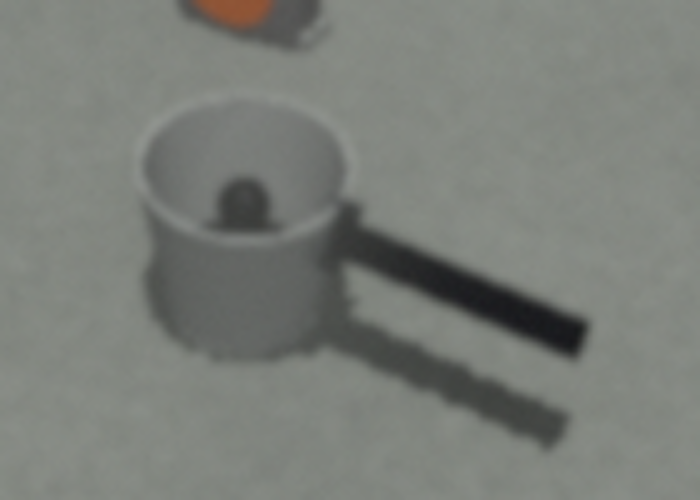

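```bash
python3 -m jog '[[[-2,-4.4,-2.7],0.4,0.5],[[-2,-4.4,-2.7],0.4,0.5],[[-2,-4.4,-2.7],0.4,0.5],[[-2,-4.4,-2.7],0.4,0.5],[[-2.1,-4.4,-2.7],0.4,0.5],[[-2.1,-4.4,-2.7],0.4,0.5],[[-2.1,-4.4,-2.7],0.4,0.5],[[-2.1,-4.4,-2.7],0.4,0.5],[[-2.1,-4.4,-2.7],0,0.5],[[-2.1,-4.4,-2.7],0,0.5]]'
python3 - <<'E'
from h import *
tz()
plan([415,165,230],0,.5,step=58)
E
```

```text
time_s: 16.15
ee_pos: [330.2, 546.3, 322.1]
ee_rot: [130.5, 1.0, 166.8]
force: [0.1, 0.1, -0.7]
gripper_width: 45.9
t 16.15 pos [330.2 546.3 322.1] r 638.0 tilt 49.5 az 75.9 xaxis az 166.8 el -1.0 q [ 47.4   4.7 110.8  50.6  27.9 -67.9] w 45.9 F [ 0.1  0.1 -0.7]
from [330.2 546.3 322.1] [130.5   1.  166.8] t 16.15 q [ 47.   5. 111.  51.  28. -68.]
[[[-2.4, -4.3, -2.9], 0.0, 0.5], [[-2.4, -4.3, -2.9], 0.0, 0.5], [[-2.4, -4.3, -2.9], 0.0, 0.5], [[-2.4, -4.3, -2.9], 0.0, 0.5], [[-2.4, -4.3, -2.9], 0.0, 0.5], [[-2.4, -4.3, -2.9], 0.0, 0.5], [[-2.4, -4.3, -2.9], 0.0, 0.5]]
```

```bash
python3 -m jog '[[[-2.4,-4.3,-2.9],0,0.5],[[-2.4,-4.3,-2.9],0,0.5],[[-2.4,-4.3,-2.9],0,0.5],[[-2.4,-4.3,-2.9],0,0.5],[[-2.4,-4.3,-2.9],0,0.5],[[-2.4,-4.3,-2.9],0,0.5],[[-2.4,-3.8,-2.5],0,0.5]]'
python3 - <<'E'
from h import *
Rm,p=tz();G=np.array([433.6,238.7,62])
plan(G-95*Rm[:,2],0,.5,step=50)
E
```

```text
time_s: 17.02
ee_pos: [420.2, 159.2, 232.7]
ee_rot: [130.2, 2.4, 166.3]
force: [0.7, 0.9, -0.2]
gripper_width: 46.0
t 17.025 pos [420.2 159.2 232.7] r 449.0 tilt 49.8 az 74.3 xaxis az 166.3 el -2.4 q [ -13.6    6.1  124.7   58.4   63.6 -125.6] w 46.0 F [ 0.7  0.9 -0.2]
from [420.2 159.2 232.7] [130.2   2.4 166.3] t 17.02 q [ -14.    6.  125.   58.   64. -126.]
[[[0.4, -2.6, 2.5], 0.0, 0.5], [[0.4, -2.6, 2.5], 0.0, 0.5], [[0.4, -2.6, 2.5], 0.0, 0.5]]
```

```bash
python3 -m jog '[[[0.4,-2.6,2.5],1,0.5],[[0.4,-2.6,2.5],1,0.5],[[0.4,-2.6,2.5],1,0.5],[[0,0,0],0,0.5]]'
python3 - <<'E'
from h import *
import pickle
Rm,p=tz();G=np.array([433.6,238.7,62])
f=grab('wrist','w2.png');pickle.dump(f,open('w2.pkl','wb'))
plan(G-95*Rm[:,2],0,.5,step=50);plan(G,0,.5,step=50)
E
```

```text
time_s: 17.52
ee_pos: [420.1, 160.5, 122.5]
ee_rot: [130.6, 0.8, 163.5]
force: [0.0, 0.3, 0.9]
gripper_width: 45.5
t 17.525 pos [420.1 160.5 122.5] r 450.0 tilt 49.4 az 72.8 xaxis az 163.5 el -0.8 q [ -13.1   17.3  133.8   70.6   53.5 -144.1] w 45.5 F [0.  0.3 0.9]
from [421.2 160.4 123.9] [130.5   1.  163.5] t 17.57 q [ -13.   17.  134.   71.   54. -144.]
[[[1.1, 0.4, 0.5], 0.0, 0.5]]
from [421.2 160.4 123.9] [130.5   1.  163.5] t 17.57 q [ -13.   17.  134.   71.   54. -144.]
[[[0.4, 0.1, 3.3], 0.0, 0.5], [[0.4, 0.1, 3.3], 0.0, 0.5], [[0.4, 0.1, 3.3], 0.0, 0.5]]
```

View pics/w2.png

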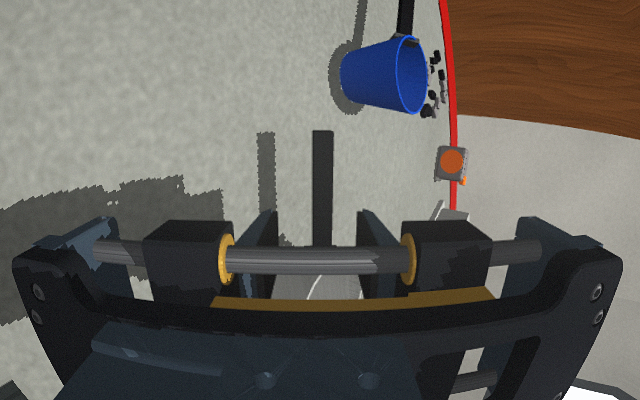

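```bash
python3 -m jog '[[[0.5,0.1,3],0,0.5]]'
python3 - <<'E'
from h import *
Rm,p=tz();G=np.array([433.6,238.7,62])
plan(G,0,.5,step=50)
E
```

```text
time_s: 17.7
ee_pos: [427.2, 183.6, 110.3]
ee_rot: [130.7, 1.2, 163.3]
force: [-0.1, 0.6, 1.1]
gripper_width: 45.7
t 17.7 pos [427.2 183.6 110.3] r 465.0 tilt 49.4 az 72.3 xaxis az 163.3 el -1.2 q [  -9.1   18.9  134.3   75.6   50.8 -146.5] w 45.7 F [-0.1  0.6  1.1]
from [427.2 183.6 110.3] [130.7   1.2 163.3] t 17.7 q [  -9.   19.  134.   76.   51. -146.]
[[[0.5, -0.0, 3.6], 0.0, 0.5], [[0.5, -0.0, 3.6], 0.0, 0.5]]
```

```bash
python3 -m jog '[[[-0.5,0,-3],10.5,0.5],[[0,0,-1],10.5,0.5],[[0,0,0],10.5,0.5],[[0,0,0],10.5,0.5],[[0,0,0],10.5,0.5],[[0,0,0],10.5,0.5],[[0,0,0],10.5,0.5],[[0,0,0],10.5,0.5],[[0,0,0],10.5,0.5],[[0,0,0],10.5,0.5]]'
python3 - <<'E'
from h import *
Rm,p=tz()
E
```

```text
time_s: 18.95
ee_pos: [433.0, 152.4, 157.4]
ee_rot: [-164.8, -47.8, 50.2]
force: [-0.2, -0.5, -0.2]
gripper_width: 45.7
t 18.95 pos [433.  152.4 157.4] r 459.0 tilt 49.6 az 70.4 xaxis az 50.2 el 47.8 q [-13.8  13.4 130.9  67.4  55.1 -31.5] w 45.7 F [-0.2 -0.5 -0.2]
```

```bash
python3 -m jog '[[[0,0,0],10.5,0.5],[[0,0,0],10.5,0.5],[[0,0,0],10.5,0.5],[[0,0,0],10.5,0.5],[[0,0,0],10.5,0.5],[[0,0,0],10.5,0.5],[[0,0,0],10,0.5],[[0,0,0],5,0.5]]'
python3 - <<'E'
from h import *
Rm,p=tz();G=np.array([433.6,238.7,62]);d=(p-G)
print('off-axis tool',(Rm.T@(G-p)).round(1))
E
```

```text
time_s: 19.95
ee_pos: [440.9, 151.1, 175.4]
ee_rot: [-130.2, 0.8, -22.2]
force: [0.1, -1.4, -0.3]
gripper_width: 45.9
t 19.95 pos [440.9 151.1 175.4] r 466.0 tilt 49.8 az 68.5 xaxis az -22.2 el -0.8 q [-13.7  11.5 129.7  66.8  55.4  50.1] w 45.9 F [ 0.1 -1.4 -0.3]
off-axis tool [-38.1  36.5 133.4]
```

```bash
python3 -m jog '[[[-1.9,1.8,2],-3,0.5],[[-1.9,1.8,2],-2,0.5],[[0,0,0],0,0.5]]'
python3 - <<'E'
from h import *
import pickle
Rm,p=tz();G=np.array([433.6,238.7,62])
print('off-axis tool',(Rm.T@(G-p)).round(1), 'bar in tool',(Rm.T@[.9636,-.2672,0]).round(3))
f=grab('wrist');K,Rc,t=cam(f)
im=f['color'].copy()
for P in([386,252,62],[433.6,238.7,62],[490,223,62]):
    q=Rc@np.array(P)+t;th=np.arctan2(np.hypot(q[0],q[1]),q[2]);a=np.arctan2(q[1],q[0]);u=K[0,2]+K[0,0]*th*np.cos(a);v=K[1,2]+K[1,1]*th*np.sin(a);print(u,v)
    cv2.circle(im,(int(u),int(v)),4,(255,0,0),1)
cv2.imwrite('pics/w3.png',im[:,:,::-1])
E
```

```text
time_s: 20.32
ee_pos: [412.5, 171.2, 127.4]
ee_rot: [-130.1, -4.1, -18.9]
force: [0.2, 1.1, 0.4]
gripper_width: 45.5
t 20.325 pos [412.5 171.2 127.4] r 447.0 tilt 50.0 az 67.7 xaxis az -18.9 el 4.1 q [-11.5  15.  137.3  77.3  50.5  30.9] w 45.5 F [0.2 1.1 0.4]
off-axis tool [-6.6  4.2 96. ] bar in tool [0.996 0.016 0.091]
321.85387137757067 266.0406976302259
323.08623706892433 210.70290459420016
324.41263459420867 139.9147678204818
```

View pics/w3.png

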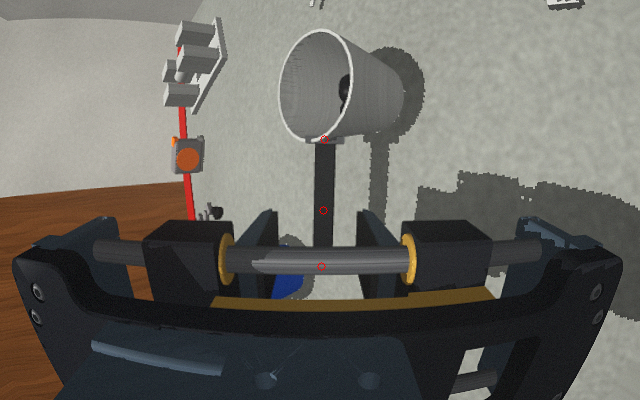

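```bash
python3 -m jog '[[[-0.3,0.2,3.2],0,0.5],[[-0.2,0.1,3.2],0,0.5],[[-0.2,0.1,2.8],0,0.5]]'
python3 - <<'E'
from h import *
Rm,p=tz();G=np.array([433.6,238.7,62])
print('off-axis tool',(Rm.T@(G-p)).round(1), 'bar in tool',(Rm.T@[.9636,-.2672,0]).round(3))
E
```

```text
time_s: 20.75
ee_pos: [444.9, 235.5, 72.8]
ee_rot: [-129.6, -5.3, -19.4]
force: [0.1, -0.7, 0.4]
gripper_width: 45.6
t 20.75 pos [444.9 235.5  72.8] r 503.0 tilt 50.6 az 66.2 xaxis az -19.4 el 5.3 q [ -0.   24.5 138.1  98.7  45.7  15.6] w 45.6 F [ 0.1 -0.7  0.4]
off-axis tool [-12.7   7.9   5.6] bar in tool [0.993 0.028 0.112]
```

```bash
python3 -m jog '[[[-1,0.8,0.6],0,0.5],[[0,0,0],0,0],[[0,0,0],0,0],[[0,0,0],0,0],[[0,0,0],0,0]]' 50
python3 - <<'E'
from h import *
Rm,p=tz();G=np.array([433.6,238.7,62])
print('off-axis tool',(Rm.T@(G-p)).round(1), 'bar in tool',(Rm.T@[.9636,-.2672,0]).round(3))
E
```

```text
time_s: 21.38
ee_pos: [444.5, 238.4, 67.2]
ee_rot: [-129.2, -6.0, -19.6]
force: [0.2, 0.0, -3.6]
gripper_width: 15.4
t 21.375 pos [444.5 238.4  67.2] r 504.0 tilt 51.1 az 65.5 xaxis az -19.6 el 6.0 q [  0.4  25.5 138.9 101.8  46.1  12. ] w 15.4 F [ 0.2  0.  -3.6]
off-axis tool [-10.8   5.4  -0. ] bar in tool [0.992 0.036 0.122]
```

```bash
python3 -m jog '[[[0,0,0],0,0]]' 50
python3 - <<'E'
from h import *
Rm,p=tz()
plan(p+[0,0,200],0,0,step=40)
E
```

```text
time_s: 21.5
ee_pos: [444.4, 238.1, 67.1]
ee_rot: [-129.2, -6.0, -19.7]
force: [-0.1, 0.7, -2.8]
gripper_width: 15.4
t 21.5 pos [444.4 238.1  67.1] r 504.0 tilt 51.1 az 65.5 xaxis az -19.7 el 6.0 q [  0.4  25.5 138.9 101.8  46.1  12.1] w 15.4 F [-0.1  0.7 -2.8]
from [444.4 238.1  67.1] [-129.2   -6.   -19.7] t 21.5 q [  0.  25. 139. 102.  46.  12.]
[[[0.4, -3.1, -2.5], 0.0, 0], [[0.4, -3.1, -2.5], 0.0, 0], [[0.4, -3.1, -2.5], 0.0, 0], [[0.4, -3.1, -2.5], 0.0, 0], [[0.4, -3.1, -2.5], 0.0, 0]]
```

```bash
python3 -m jog '[[[0.2,-1.5,-1.2],0,0],[[0.4,-3.1,-2.5],0,0],[[0.4,-3.1,-2.5],0,0],[[0.4,-3.1,-2.5],0,0],[[0.4,-3.1,-2.5],0,0]]' 50
python3 - <<'E'
from h import *
grab('side','s4.png');im=cv2.imread('pics/s4.png')[80:330,230:530];cv2.imwrite('pics/s4.png',cv2.resize(im,None,fx=2,fy=2))
Rm,p=tz()
E
```

```text
time_s: 22.12
ee_pos: [440.3, 238.7, 245.7]
ee_rot: [-129.7, -5.1, -19.6]
force: [0.9, 0.3, -2.9]
gripper_width: 15.7
t 22.175 pos [442.7 239.4 251.9] r 503.0 tilt 50.9 az 65.8 xaxis az -19.6 el 5.6 q [  0.6   3.1 125.5  67.6  49.6  61.5] w 15.5 F [0.7 0.8 1.9]
```

View pics/s4.png

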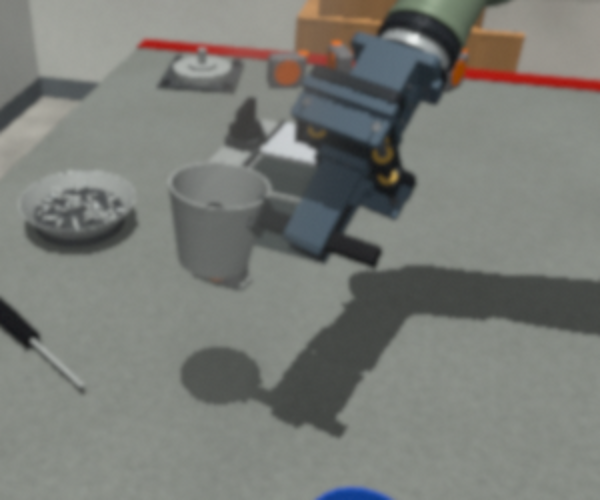

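```bash
cat >> h.py <<'E'
def Rtc():
    Rg=R.from_euler('xyz',[-129.2,-6.0,-19.6],degrees=True).as_matrix();Rc=R.from_euler('z',-15.5,degrees=True).as_matrix()
    M=Rg.T@Rc; n=max([np.array([0,a,b])/2**.5 for a in(1,-1) for b in(1,-1)],key=lambda v:(M@v)[1]); v=M@n
    ax=np.cross(v,[0,1,0]);s=np.linalg.norm(ax);A=R.from_rotvec(ax/s*np.arcsin(s)).as_matrix()
    return A@M
def cup(Rm,p,psi=0,L=89):
    C=Rm@R.from_euler('z',psi,degrees=True).as_matrix()@Rtc(); o=p+C@np.array([L,0,-62])
    rim=[o+C@np.array([45*np.cos(a),45*np.sin(a),80]) for a in np.linspace(0,6.28,73)]
    lip=min(rim,key=lambda q:q[2]); foot=[o+C@np.array([33*np.cos(a),33*np.sin(a),0]) for a in np.linspace(0,6.28,37)]
    return C,o,lip,min(q[2] for q in foot)
E
python3 - <<'E'
from h import *
Rm,p=tz();print(Rtc().round(2).tolist())
mi=lambda w:(R.from_euler('z',MY,degrees=True).as_matrix().T@(w)).round()
for psi in range(0,-190,-20):
    C,o,lip,fz=cup(Rm,p,psi);print(psi,'tilt',np.degrees(np.arccos(C[2,2])).round(),'lip rel tcp (mag axes)',mi(lip-p),'z-dir mag',mi(C[:,2]*100),'foot z',round(fz-p[2]))
E
```

```text
t 22.175 pos [442.7 239.4 251.9] r 503.0 tilt 50.9 az 65.8 xaxis az -19.6 el 5.6 q [  0.6   3.1 125.5  67.6  49.6  61.5] w 15.5 F [0.7 0.8 1.9]
[[0.99, -0.09, 0.09], [0.0, -0.71, -0.71], [0.12, 0.7, -0.7]]
0 tilt 5.0 lip rel tcp (mag axes) [ 77. -52.  15.] z-dir mag [ -3.  -9. 100.] foot z -63
-20 tilt 16.0 lip rel tcp (mag axes) [38.  1. 29.] z-dir mag [-27.  -6.  96.] foot z -44
-40 tilt 30.0 lip rel tcp (mag axes) [23. 26. 36.] z-dir mag [-50.  -8.  87.] foot z -27
-60 tilt 44.0 lip rel tcp (mag axes) [ 5. 40. 38.] z-dir mag [-68. -15.  72.] foot z -11
-80 tilt 58.0 lip rel tcp (mag axes) [-17.  48.  33.] z-dir mag [-80. -27.  54.] foot z 0
-100 tilt 70.0 lip rel tcp (mag axes) [-38.  51.  23.] z-dir mag [-84. -42.  35.] foot z 6
-120 tilt 81.0 lip rel tcp (mag axes) [-57.  49.   6.] z-dir mag [-79. -59.  16.] foot z 5
-140 tilt 89.0 lip rel tcp (mag axes) [-74.  42. -14.] z-dir mag [-67. -74.   2.] foot z -4
-160 tilt 94.0 lip rel tcp (mag axes) [-85.  30. -38.] z-dir mag [-48. -87.  -8.] foot z -20
-180 tilt 96.0 lip rel tcp (mag axes) [-88.  11. -62.] z-dir mag [-25. -96. -11.] foot z -41
```

```bash
python3 - <<'E'
from h import *
print(mp(77,32,240));plan(mp(77,32,240),0,0,step=40)
E
```

```text
[ 611.55921244 -156.8641113   240.        ]
from [442.7 239.4 251.9] [-129.3   -5.6  -19.6] t 22.18 q [  1.   3. 125.  68.  50.  62.]
[[[2.6, 2.1, -2.0], 0.0, 0], [[2.6, 2.1, -2.0], 0.0, 0], [[2.6, 2.1, -2.0], 0.0, 0], [[2.6, 2.1, -2.0], 0.0, 0], [[2.6, 2.1, -2.0], 0.0, 0], [[2.6, 2.1, -2.0], 0.0, 0], [[2.6, 2.1, -2.0], 0.0, 0], [[2.6, 2.1, -2.0], 0.0, 0], [[2.6, 2.1, -2.0], 0.0, 0], [[2.6, 2.1, -2.0], 0.0, 0], [[2.6, 2.1, -2.0], 0.0, 0]]
```

```bash
python3 -m jog '[[[1.3,-0.5,-2],0,0],[[2.6,0.8,-3],0,0],[[2.6,1.6,-2.4],0,0],[[2.6,2.1,-2],0,0],[[2.6,2.1,-2],0,0],[[2.6,2.1,-2],0,0],[[2.6,2.1,-2],0,0],[[2.6,2.1,-2],0,0],[[2.6,2.1,-2],0,0]]' 50
python3 - <<'E'
from h import *
Rm,p=tz();C,o,l,f=cup(Rm,p);print('cup z',C[:,2].round(2),o.round());plan(mp(77,32,260),0,0,step=40)
E
```

```text
time_s: 23.3
ee_pos: [562.7, -66.8, 275.3]
ee_rot: [-129.5, -4.6, -18.6]
force: [0.5, 0.4, -3.2]
gripper_width: 15.2
t 23.3 pos [562.7 -66.8 275.3] r 567.0 tilt 50.6 az 67.6 xaxis az -18.6 el 4.6 q [-33.2  19.7  98.9  50.5  79.8  55.3] w 15.2 F [ 0.5  0.4 -3.2]
cup z [-0.02 -0.09  1.  ] [651. -82. 214.]
from [562.7 -66.8 275.3] [-129.5   -4.6  -18.6] t 23.3 q [-33.  20.  99.  50.  80.  55.]
[[[2.5, 2.0, -1.3], 0.0, 0], [[2.5, 2.0, -1.3], 0.0, 0], [[2.5, 2.0, -1.3], 0.0, 0]]
```

```bash
python3 -m jog '[[[2.5,2,-1.3],0,0],[[2.5,2,-1.3],-4,0],[[2,2,-1],-8,0],[[0,0,0],-10,0],[[0,0,0],-10,0],[[0,0,0],-10,0],[[0,0,0],-10,0],[[0,0,0],-10,0],[[0,0,0],-10,0],[[0,0,0],-5,0]]' 50
cat > ck.py <<'E'
from h import *
import sys
Rm,p=tz()
mi=lambda w:(R.from_euler('z',MY,degrees=True).as_matrix().T@(w)).round()
for psi in range(0,-100,-15):
    C,o,lip,fz=cup(Rm,p,psi);print(psi,'tilt',np.degrees(np.arccos(C[2,2])).round(),'lip mag',mi(lip-MAG),'zdir',mi(C[:,2]*100),'foot z',round(fz))
E
python3 ck.py
```

```text
time_s: 24.55
ee_pos: [605.5, -157.1, 238.7]
ee_rot: [-172.1, -50.0, 59.1]
force: [-0.1, -0.1, -2.8]
gripper_width: 15.2
t 24.55 pos [ 605.5 -157.1  238.7] r 626.0 tilt 50.5 az 69.4 xaxis az 59.1 el 50.0 q [-37.6  29.3  88.4  47.8  84.5 -25.2] w 15.2 F [-0.1 -0.1 -2.8]
0 tilt 55.0 lip mag [ 55.  79. 273.] zdir [-76. -29.  58.] foot z 237
-15 tilt 64.0 lip mag [ 39.  79. 266.] zdir [-81. -40.  43.] foot z 243
-30 tilt 73.0 lip mag [ 23.  80. 256.] zdir [-80. -52.  29.] foot z 245
-45 tilt 81.0 lip mag [  8.  78. 244.] zdir [-75. -64.  16.] foot z 243
-60 tilt 87.0 lip mag [ -5.  72. 228.] zdir [-65. -76.   5.] foot z 236
-75 tilt 92.0 lip mag [-13.  62. 211.] zdir [-52. -85.  -4.] foot z 226
-90 tilt 95.0 lip mag [-18.  50. 193.] zdir [-36. -93.  -9.] foot z 212
```

```bash
python3 -m jog '[[[-1.2,-0.1,1],-8,0],[[-1.2,-0.1,1],-8,0],[[0,0,0],-6,0],[[0,0,0],-4,0],[[0,0,0],0,0]]' 50
python3 ck.py
```

```text
time_s: 25.18
ee_pos: [598.6, -154.3, 202.0]
ee_rot: [157.7, -46.7, 99.7]
force: [-0.8, -1.1, 3.3]
gripper_width: 15.8
t 25.175 pos [ 598.6 -154.3  202. ] r 618.0 tilt 50.6 az 70.3 xaxis az 99.7 el 46.7 q [-37.7  31.   91.4  47.9  82.1 -55.5] w 15.8 F [-0.8 -1.1  3.3]
0 tilt 71.0 lip mag [ 20.  80. 223.] zdir [-80. -50.  32.] foot z 208
-15 tilt 79.0 lip mag [  4.  78. 210.] zdir [-76. -63.  19.] foot z 207
-30 tilt 86.0 lip mag [ -8.  73. 196.] zdir [-67. -74.   7.] foot z 202
-45 tilt 91.0 lip mag [-18.  64. 179.] zdir [-54. -84.  -2.] foot z 193
-60 tilt 95.0 lip mag [-23.  53. 161.] zdir [-39. -92.  -8.] foot z 179
-75 tilt 96.0 lip mag [-26.  40. 143.] zdir [-21. -97. -10.] foot z 163
-90 tilt 95.0 lip mag [-20.  24. 126.] zdir [  -2. -100.   -9.] foot z 145
```

```bash
python3 - <<'E'
from h import *
Rm,p=tz()
for psi in(0,-15,-30,-45):print(psi,((Rm@R.from_euler('z',psi,degrees=True).as_matrix()).T@np.array([1.2,1.2,0])).round(2))
E
python3 -m jog '[[[0,0,0],-4,0],[[0,0,0],-4,0],[[0,0,0],-3,0],[[0,0,0],-3,0],[[0,0,0],-3,0]]' 50
python3 ck.py
python3 - <<'E'
from h import *
grab('scene','sc5.png');im=cv2.imread('pics/sc5.png')[100:300,120:420];cv2.imwrite('pics/sc5.png',cv2.resize(im,None,fx=2.5,fy=2.5))
E
```

```text
t 25.175 pos [ 598.6 -154.3  202. ] r 618.0 tilt 50.6 az 70.3 xaxis az 99.7 el 46.7 q [-37.7  31.   91.4  47.9  82.1 -55.5] w 15.8 F [-0.8 -1.1  3.3]
0 [0.67 1.01 1.19]
-15 [0.39 1.15 1.19]
-30 [0.08 1.21 1.19]
-45 [-0.24  1.19  1.19]
time_s: 25.8
ee_pos: [596.8, -154.7, 197.2]
ee_rot: [144.2, -38.2, 120.0]
force: [0.5, -0.0, -3.4]
gripper_width: 15.6
t 25.8 pos [ 596.8 -154.7  197.2] r 617.0 tilt 50.4 az 70.6 xaxis az 120.0 el 38.2 q [-37.7  31.2  91.6  47.6  81.8 -72.9] w 15.6 F [ 0.5 -0.  -3.4]
0 tilt 80.0 lip mag [  1.  76. 204.] zdir [-74. -64.  18.] foot z 202
-15 tilt 86.0 lip mag [-11.  70. 189.] zdir [-65. -76.   6.] foot z 196
-30 tilt 91.0 lip mag [-20.  61. 172.] zdir [-52. -85.  -3.] foot z 186
-45 tilt 95.0 lip mag [-28.  51. 154.] zdir [-36. -93.  -8.] foot z 172
-60 tilt 96.0 lip mag [-27.  36. 136.] zdir [-18. -98. -10.] foot z 156
-75 tilt 95.0 lip mag [-20.  20. 119.] zdir [   0. -100.   -8.] foot z 138
-90 tilt 92.0 lip mag [ -7.   3. 104.] zdir [ 18. -98.  -3.] foot z 119
```

View pics/sc5.png

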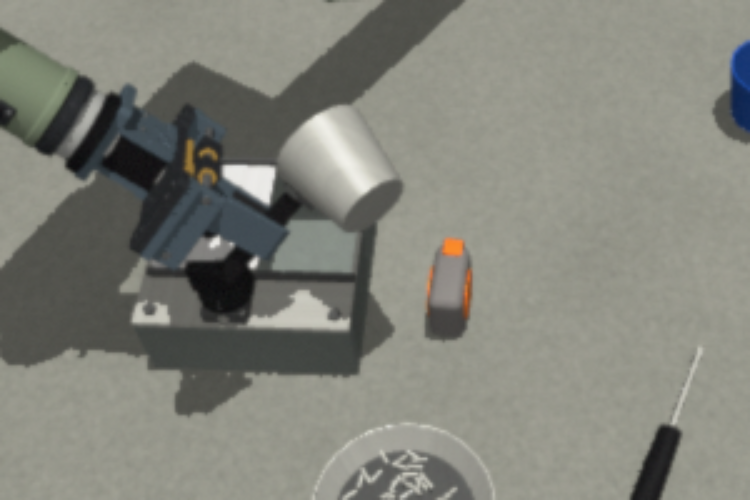

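```bash
python3 - <<'E'
from h import *
import pickle
f=pickle.load(open('scene0.pkl','rb'));Rm,p=tz()
C,o,l,fz=cup(Rm,p)
pj=lambda q:((w2px(f,q)-[120,100])*2.5).round()
print('rimc',pj(o+C@[0,0,80]),'footc',pj(o),'lip',pj(l),'pred; bar end',pj(o+C@[-151,0,62]))
P=np.array([pj(o+C@np.array([46*np.cos(a),46*np.sin(a),80])) for a in np.linspace(0,6.28,40)]);print(P.min(0),P.max(0))
E
```

```text
t 25.85 pos [ 596.7 -154.7  197. ] r 616.0 tilt 50.4 az 70.6 xaxis az 120.0 el 38.2 q [-37.8  31.2  91.6  47.6  81.8 -73. ] w 16.0 F [-0.5 -0.5 -3.4]
rimc [313. 147.] footc [366. 212.] lip [313. 174.] pred; bar end [212. 278.]
[269. 109.] [355. 184.]
```

```bash
python3 -m jog '[[[0,0.2,0.2],-3,0],[[0,0.2,0.2],-3,0],[[0,0.2,0.2],-3,0],[[0,0.2,0.2],-3,0],[[0,0.2,0.1],-3,0],[[0,0.1,0.1],-3,0],[[0,0.1,0.1],-3,0],[[0,0,0],-3,0],[[0,0,0],-3,0],[[0,0,0],-3,0]]' 50
python3 ck.py
```

```text
time_s: 27.1
ee_pos: [608.8, -145.6, 186.9]
ee_rot: [132.5, -17.8, 145.2]
force: [0.2, -0.1, -3.5]
gripper_width: 15.8
t 27.1 pos [ 608.8 -145.6  186.9] r 626.0 tilt 50.0 az 70.9 xaxis az 145.2 el 17.8 q [ -36.3   32.1   91.4   47.9   80.4 -102.5] w 15.8 F [ 0.2 -0.1 -3.5]
0 tilt 91.0 lip mag [-10.  72. 162.] zdir [-52. -86.  -2.] foot z 175
-15 tilt 94.0 lip mag [-17.  61. 144.] zdir [-36. -93.  -7.] foot z 162
-30 tilt 95.0 lip mag [-17.  46. 126.] zdir [-18. -98.  -9.] foot z 145
-45 tilt 94.0 lip mag [-10.  30. 109.] zdir [   1. -100.   -8.] foot z 127
-60 tilt 91.0 lip mag [ 3. 14. 94.] zdir [ 18. -98.  -2.] foot z 108
-75 tilt 86.0 lip mag [21. -2. 83.] zdir [ 34. -94.   6.] foot z 90
-90 tilt 80.0 lip mag [ 44. -16.  77.] zdir [ 47. -86.  17.] foot z 75
```

```bash
python3 -m jog '[[[0.2,0.5,-0.5],-3,0],[[0.2,0.5,-0.5],-3,0],[[0,0.2,-0.1],-3,0],[[0,0.2,-0.1],-3,0],[[0,0.1,-0.1],-3,0]]' 50
python3 ck.py|head -3
python3 - <<'E'
from h import *
a=grab('scene')['color'][100:260,140:340,::-1];b=grab('side')['color'][60:240,280:500,::-1]
a=cv2.resize(a,(500,400),interpolation=cv2.INTER_CUBIC);b=cv2.resize(b,None,fx=400/180,fy=400/180)[:, :290*1]
cv2.imwrite('pics/p6.png',np.hstack([a,b]))
E
```

```text
time_s: 27.72
ee_pos: [610.0, -146.2, 204.2]
ee_rot: [130.4, -6.6, 155.4]
force: [-0.6, -0.4, -2.1]
gripper_width: 15.9
t 27.725 pos [ 610.  -146.2  204.2] r 627.0 tilt 49.9 az 70.9 xaxis az 155.4 el 6.6 q [ -36.3   31.2   90.1   47.6   81.9 -115.8] w 15.9 F [-0.6 -0.4 -2.1]
0 tilt 94.0 lip mag [-16.  61. 161.] zdir [-36. -93.  -7.] foot z 179
-15 tilt 95.0 lip mag [-15.  46. 143.] zdir [-18. -98.  -9.] foot z 163
```

View pics/p6.png

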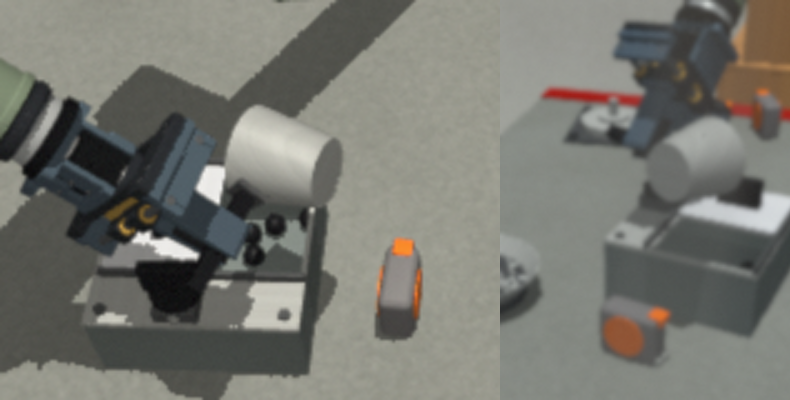

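```bash
python3 -m jog '[[[0,0.4,0.3],-4,0],[[0,0.4,0.3],-4,0],[[0,0.1,-0.1],0,0],[[0,0.1,-0.1],0,0],[[0,0.1,-0.1],0,0],[[0,0.1,-0.1],0,0],[[0,0.1,-0.1],0,0]]' 50
python3 ck.py|head -2; python3 - <<'E'
from h import *
Rm,p=tz()
print('up',(Rm.T@[0,0,1]).round(2))
E
```

```text
time_s: 28.7
ee_pos: [613.8, -138.4, 212.2]
ee_rot: [130.1, -0.9, 160.2]
force: [0.2, 0.2, -2.6]
gripper_width: 15.7
t 28.7 pos [ 613.8 -138.4  212.2] r 629.0 tilt 49.9 az 71.0 xaxis az 160.2 el 0.9 q [ -35.5   30.7   89.8   47.8   82.  -122.3] w 15.7 F [ 0.2  0.2 -2.6]
0 tilt 95.0 lip mag [-14.  62. 160.] zdir [-27. -96.  -9.] foot z 179
t 28.7 pos [ 613.8 -138.4  212.2] r 629.0 tilt 49.9 az 71.0 xaxis az 160.2 el 0.9 q [ -35.5   30.7   89.8   47.8   82.  -122.3] w 15.7 F [ 0.2  0.2 -2.6]
up [ 0.01  0.76 -0.64]
```

```bash
python3 -m jog '[[[0,2.3,-1.9],0,0],[[0,2.3,-1.9],0,0],[[0,2.3,-1.9],0,0],[[0,1.5,-1.3],0,0],[[0,0,0],10,0],[[0,0,0],10,0],[[0,0,0],10,0],[[0,0,0],10,0],[[0,0,0],10,0],[[0,0,0],10,0]]' 50; python3 -m jog '[[[0,0,0],10,0],[[0,0,0],10,0],[[0,0,0],10,0],[[0,0,0],10,0],[[0,0,0],10,0],[[0,0,0],10,0],[[0,0,0],10,0],[[0,0,0],10,0],[[0,0,0],10,0],[[0,0,0],8,0]]'
python3 - <<'E'
from h import *
Rm,p=tz()
for psi in range(-10,40,5):
    C,o,l,f=cup(Rm,p,psi);print(psi,np.degrees(np.arccos(C[2,2])).round(1),o.round())
plan([442,239,260],0,0)
im=grab('scene')['color'];cv2.imwrite('pics/p7.png',cv2.resize(im[120:250,160:310,::-1],None,fx=4,fy=4,interpolation=cv2.INTER_CUBIC))
E
```

```text
time_s: 29.95
ee_pos: [613.5, -138.7, 323.4]
ee_rot: [152.4, -43.2, 108.8]
force: [0.3, -0.4, -2.1]
gripper_width: 15.6
time_s: 31.2
ee_pos: [609.1, -138.2, 318.3]
ee_rot: [-131.0, -10.0, -8.9]
force: [-0.6, -0.2, -2.2]
gripper_width: 15.9
t 31.2 pos [ 609.1 -138.2  318.3] r 625.0 tilt 49.8 az 72.5 xaxis az -8.9 el 10.0 q [-35.5  26.1  81.3  46.6  91.8  52.1] w 15.9 F [-0.6 -0.2 -2.2]
-10 12.6 [ 709. -131.  277.]
-5 9.3 [ 707. -136.  271.]
0 6.2 [ 704. -140.  265.]
5 4.4 [ 700. -145.  259.]
10 5.2 [ 695. -148.  253.]
15 7.9 [ 690. -152.  248.]
20 11.1 [ 685. -155.  242.]
25 14.6 [ 679. -157.  237.]
30 18.1 [ 672. -159.  233.]
35 21.7 [ 666. -161.  228.]
from [ 609.1 -138.2  318.3] [-131.   -10.    -8.9] t 31.2 q [-36.  26.  81.  47.  92.  52.]
[[[-2.9, -2.7, 3.4], 0.0, 0], [[-2.9, -2.7, 3.4], 0.0, 0], [[-2.9, -2.7, 3.4], 0.0, 0], [[-2.9, -2.7, 3.4], 0.0, 0], [[-2.9, -2.7, 3.4], 0.0, 0], [[-2.9, -2.7, 3.4], 0.0, 0], [[-2.9, -2.7, 3.4], 0.0, 0], [[-2.9, -2.7, 3.4], 0.0, 0]]
```

View pics/p7.png

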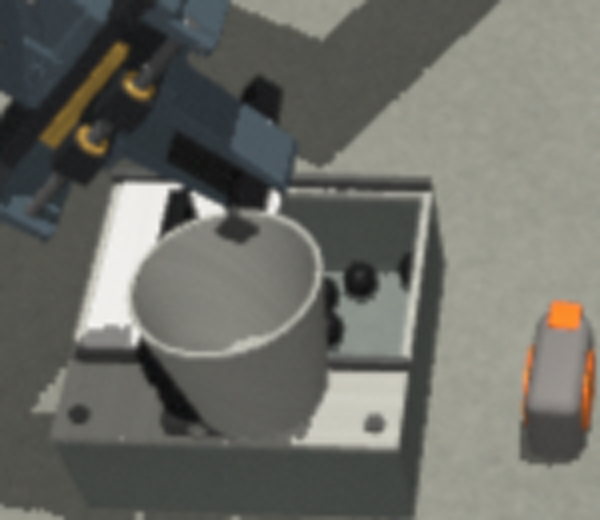

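```bash
python3 -m jog '[[[-2.9,-2.7,3.4],3,0],[[-2.9,-2.7,3.4],3,0],[[-2.9,-2.7,3.4],0,0],[[-2.9,-2.7,3.4],0,0],[[-2.9,-2.7,3.4],0,0],[[-2.9,-2.7,3.4],0,0],[[-2.9,-2.7,3.4],0,0],[[-2.9,-2.7,3.4],0,0]]' 50
cat > ck2.py <<'E'
from h import *
Rm,p=tz()
for psi in(-4,0,4):
    C,o,l,f=cup(Rm,p,psi);print(psi,np.degrees(np.arccos(C[2,2])).round(1),o.round(),'foot z',round(f,1))
print('up',(Rm.T@[0,0,1]).round(2))
E
python3 ck2.py
```

```text
time_s: 32.25
ee_pos: [453.4, 257.6, 278.0]
ee_rot: [-130.3, -5.2, -13.0]
force: [1.0, 0.8, -2.0]
gripper_width: 15.9
t 32.25 pos [453.4 257.6 278. ] r 521.0 tilt 49.9 az 72.6 xaxis az -13.0 el 5.2 q [  2.2   4.4 118.6  61.   55.5  66.7] w 15.9 F [ 1.   0.8 -2. ]
-4 5.2 [546. 254. 222.] foot z 218.8
0 4.5 [543. 250. 217.] foot z 214.5
4 5.5 [539. 247. 212.] foot z 209.3
up [ 0.09 -0.76 -0.64]
```

```bash
python3 -m jog '[[[-0.3,2.7,2.3],0,0],[[-0.3,2.7,2.3],0,0],[[-0.3,2.7,2.3],0,0],[[-0.3,2.7,2.3],0,0],[[-0.2,1.9,1.6],0,0],[[-0.1,0.8,0.6],0,0]]' 50
python3 ck2.py
```

```text
time_s: 33.0
ee_pos: [451.7, 262.0, 98.0]
ee_rot: [-130.1, -5.7, -12.4]
force: [0.2, 0.3, -1.7]
gripper_width: 15.6
t 33.0 pos [451.7 262.   98. ] r 522.0 tilt 50.1 az 72.8 xaxis az -12.4 el 5.7 q [  2.8  22.2 132.2  86.7  46.3  26.7] w 15.6 F [ 0.2  0.3 -1.7]
-4 5.7 [545. 259.  43.] foot z 39.5
0 4.7 [542. 256.  38.] foot z 35.3
4 5.4 [538. 253.  33.] foot z 30.2
up [ 0.1  -0.76 -0.64]
```

```bash
python3 -m jog '[[[-0.2,1.2,1],0,0],[[-0.1,0.6,0.5],0,0]]' 50;python3 -m jog '[[[0,0.35,0.3],0,0]]';python3 -m jog '[[[0,0.35,0.3],0,0]]'
```

```text
time_s: 33.25
ee_pos: [451.6, 261.8, 73.2]
ee_rot: [-130.1, -5.8, -12.4]
force: [-0.3, 0.6, -1.9]
gripper_width: 15.7
time_s: 33.38
ee_pos: [452.3, 261.6, 68.1]
ee_rot: [-130.2, -5.8, -12.4]
force: [-0.9, -1.0, -1.8]
gripper_width: 16.0
time_s: 33.5
ee_pos: [453.2, 261.5, 63.5]
ee_rot: [-130.2, -5.8, -12.5]
force: [-0.2, -0.2, -2.7]
gripper_width: 15.8
```

```bash
python3 ck2.py
```

```text
t 33.5 pos [453.2 261.5  63.5] r 523.0 tilt 50.1 az 72.7 xaxis az -12.5 el 5.8 q [  2.7  26.8 133.8  92.8  46.2  18. ] w 15.8 F [-0.2 -0.2 -2.7]
-4 5.8 [547. 258.   8.] foot z 5.1
0 4.7 [543. 255.   4.] foot z 1.0
4 5.3 [540. 252.  -1.] foot z -4.1
up [ 0.1  -0.76 -0.64]
```

```bash
python3 -m jog '[[[0,0.2,0.15],0,0]]';python3 -m jog '[[[0,0.2,0.15],0,0]]';python3 - <<'E'
from h import *
tz()
im=grab('side')['color'];cv2.imwrite('pics/p8.png',cv2.resize(im[130:330,250:500,::-1],None,fx=3,fy=3,interpolation=cv2.INTER_CUBIC))
E
```

```text
time_s: 33.62
ee_pos: [453.1, 262.0, 61.9]
ee_rot: [-130.0, -5.9, -12.4]
force: [-6.9, -2.4, 9.3]
gripper_width: 15.5
time_s: 33.75
ee_pos: [452.9, 262.7, 61.1]
ee_rot: [-129.7, -5.9, -12.3]
force: [-7.9, -3.3, 11.7]
gripper_width: 15.9
t 33.75 pos [452.9 262.7  61.1] r 524.0 tilt 50.5 az 72.8 xaxis az -12.3 el 5.9 q [  2.7  27.4 134.   93.6  46.7  16.7] w 15.9 F [-7.9 -3.3 11.7]
```

```bash
python3 -m jog '[[[0,-0.05,-0.05],0,0.1],[[0,0,0],0,0.25],[[0,0,0],0,0.5],[[0,0,0],0,0.5],[[0,0,0],0,0.5],[[0,0,0],0,0.5]]' 10
python3 - <<'E'
from h import *
tz()
E
```

```text
time_s: 34.55
ee_pos: [454.5, 262.8, 63.3]
ee_rot: [-129.6, -6.2, -12.3]
force: [-0.6, 0.4, 0.4]
gripper_width: 45.5
t 34.55 pos [454.5 262.8  63.3] r 525.0 tilt 50.7 az 72.6 xaxis az -12.3 el 6.2 q [  2.6  27.2 133.8  93.6  46.7  16.8] w 45.5 F [-0.6  0.4  0.4]
```

```bash
python3 -m jog '[[[0,0,-1.5],0,0.5],[[0,0,-3],0,0.5],[[0,0,-4],0,0.5],[[0,0,-5],0,0.5],[[0,0,-5],0,0.5],[[0,-2,-5],0,0.5],[[0,0,0],0,0.5],[[0,0,0],0,0.5]]'
python3 - <<'E'
from h import *
tz()
a=grab('scene')['color'][130:260,160:410,::-1];b=grab('side')['color'][120:320,250:450,::-1]
cv2.imwrite('pics/p9.png',np.vstack([cv2.resize(a,(580,302),interpolation=cv2.INTER_CUBIC),np.hstack([cv2.resize(b,(290,290),interpolation=cv2.INTER_CUBIC),cv2.resize(grab('scene')['color'][145:225,180:260,::-1],(290,290),interpolation=cv2.INTER_CUBIC)])]))
E
```

```text
time_s: 35.55
ee_pos: [399.4, 97.4, 231.2]
ee_rot: [-129.8, -6.0, -12.3]
force: [-0.5, -0.3, -0.6]
gripper_width: 45.6
t 35.55 pos [399.4  97.4 231.2] r 411.0 tilt 50.4 az 72.7 xaxis az -12.3 el 6.0 q [-24.4   5.7 126.   54.8  69.4  44.5] w 45.6 F [-0.5 -0.3 -0.6]
```

View pics/p9.png

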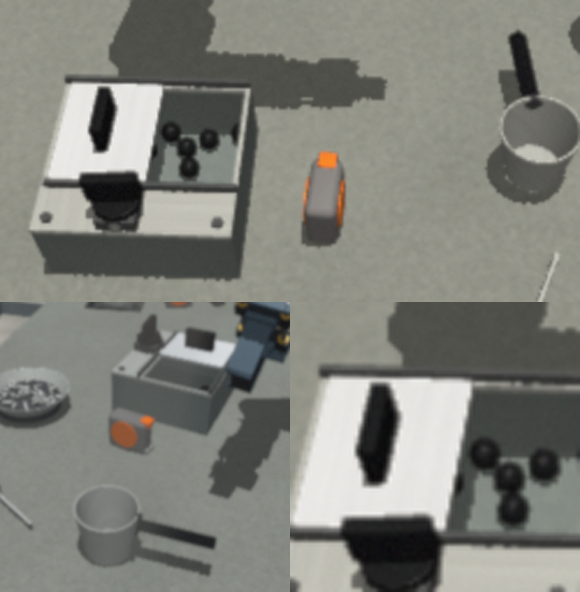

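```bash
python3 - <<'E'
from h import *
import pickle
f=grab('scene');n=f['color'].astype(int);o=pickle.load(open('scene0.pkl','rb'))['color'].astype(int)
m=((n.max(2)<45)&(o.max(2)>70)).astype(np.uint8)
c,l,s,ct=cv2.connectedComponentsWithStats(m)
for i in range(1,c):
    if s[i,4]>=5: print(s[i],ct[i].round())
mi=lambda w:(R.from_euler('z',MY,degrees=True).as_matrix().T@(w-MAG)).round()
for q in((105,90),(99,143)):print('tab',mi(px2w(f,160+q[0]/2.32,130+q[1]/2.32,137)))
# bystander change
for nm,(x0,x1,y0,y1) in dict(bowl=(240,322,265,345),tape=(288,312,192,236),driver=(365,405,235,312)).items():
    print(nm,np.abs(n-o)[y0:y1,x0:x1].mean().round(1))
E
```

```text
[203   8  27  29 456] [216.  22.]
[311  32  14  25 135] [320.  44.]
[234  50  12  12  79] [240.  56.]
[312  57   5   8  12] [314.  60.]
[250  67   8   9  48] [254.  72.]
[269  66  47  50 472] [291.  92.]
[290  93   8   8  32] [294.  97.]
[305 102  18  19 162] [314. 111.]
[284 104  10   9  53] [288. 108.]
[380 144  11  27 162] [385. 158.]
[199 169  10  26 169] [204. 181.]
[230 183   7   8  44] [233. 187.]
[260 184   2   7  11] [261. 187.]
[247 186   7   8  44] [250. 190.]
[237 192   8  14  62] [241. 200.]
[226 194   2   4   7] [226. 195.]
[215 205   6   6  15] [217. 207.]
[194 206  10   3  26] [199. 207.]
[195 210   5   6  19] [198. 212.]
tab [-50. -40. 137.]
tab [ 19. -35. 137.]
bowl 3.2
tape 3.0
driver 3.2
```

```bash
python3 -m jog '[[[0.3,-3,-2.5],0,0.5],[[0.3,-3,-2.5],0,0.5],[[0.3,-3,-2.5],0,0.5],[[0,0,0],0,0.5]]'; python3 - <<'E'
from h import *
import pickle
f=grab('scene');n=f['color'].astype(int);o=pickle.load(open('scene0.pkl','rb'))['color'].astype(int)
m=((n.max(2)<45)&(o.max(2)>70)).astype(np.uint8)
c,l,s,ct=cv2.connectedComponentsWithStats(m)
print([(ct[i].round().tolist(),int(s[i,4])) for i in range(1,c) if s[i,4]>=5])
for p in([531,248,80],):print('cup rim px expected',w2px(f,p))
w=grab('wrist')
for P in(mp(-25,50,90),mp(-25,50,12)):
    K,Rc,t=cam(w);q=Rc@P+t;th=np.arctan2(np.hypot(q[0],q[1]),q[2]);a=np.arctan2(q[1],q[0]);print('mouth in wrist',K[0,2]+K[0,0]*th*np.cos(a),K[1,2]+K[1,1]*th*np.sin(a))
E
```

```text
time_s: 36.25
ee_pos: [395.7, 100.8, 347.8]
ee_rot: [-129.7, -5.2, -11.9]
force: [0.4, -0.3, -0.1]
gripper_width: 45.5
[([232.0, 4.0], 14), ([309.0, 32.0], 303), ([244.0, 27.0], 16), ([322.0, 39.0], 31), ([304.0, 46.0], 15), ([294.0, 52.0], 9), ([318.0, 59.0], 56), ([317.0, 74.0], 127), ([385.0, 158.0], 162), ([204.0, 181.0], 169), ([390.0, 174.0], 5), ([233.0, 187.0], 45), ([261.0, 186.0], 10), ([250.0, 190.0], 46), ([226.0, 195.0], 8), ([241.0, 200.0], 63), ([217.0, 207.0], 15), ([199.0, 207.0], 26), ([198.0, 212.0], 19)]
cup rim px expected [387.07427618 180.22342985]
mouth in wrist 658.0499905415408 81.0206717560487
mouth in wrist 647.1575127813841 97.12501128061156
```

```bash
python3 - <<'E'
from h import *
plan([410,-210,320],0,.5)
E
```

```text
from [394.6 101.  345.2] [-129.7   -4.9  -11.9] t 36.35 q [-24.  -2. 115.  51.  82.  61.]
[[[1.3, 3.6, -3.5], 0.0, 0.5], [[1.3, 3.6, -3.5], 0.0, 0.5], [[1.3, 3.6, -3.5], 0.0, 0.5], [[1.3, 3.6, -3.5], 0.0, 0.5], [[1.3, 3.6, -3.5], 0.0, 0.5], [[1.3, 3.6, -3.5], 0.0, 0.5]]
```

```bash
python3 -m jog '[[[1.3,3.4,-3.5],0,0.5],[[1.3,3.4,-3.5],0,0.5],[[1.3,3.4,-3.5],0,0.5],[[1.3,3.4,-3.5],0,0.5],[[1.3,3.4,-3.5],0,0.5],[[1.3,3.4,-3.5],0,0.5],[[0,0,0],0,0.5]]'; python3 - <<'E'
from h import *
import pickle
tz();w=grab('wrist','w9.png');K,Rc,t=cam(w);c=-Rc.T@t;print('cam',c.round(),'axis',Rc[2].round(2))
def fp(P):
    q=Rc@P+t;th=np.arctan2(np.hypot(q[0],q[1]),q[2]);a=np.arctan2(q[1],q[0]);return [round(K[0,2]+K[0,0]*th*np.cos(a)),round(K[1,2]+K[1,1]*th*np.sin(a))]
print('mouth corners',[fp(mp(x,y,90)) for x,y in((-90,0),(37,0),(37,97),(-90,97))])
m=(w['color'].max(2)<40).astype(np.uint8);mm=np.zeros_like(m);poly=np.array([fp(mp(x,y,92)) for x,y in((-88,2),(37,2),(37,97),(-88,97))],np.int32);cv2.fillPoly(mm,[poly],1)
# and a band of floor behind (-x) the magazine
n,l,s,ct=cv2.connectedComponentsWithStats(m&mm);print('in mouth',[(ct[i].round().tolist(),s[i,2:].tolist()) for i in range(1,n) if s[i,4]>8])
n,l,s,ct=cv2.connectedComponentsWithStats(m[:200]);print('all',[(ct[i].round().tolist(),s[i,2:].tolist()) for i in range(1,n) if s[i,4]>8])
E
```

```text
time_s: 37.22
ee_pos: [410.8, -206.1, 314.6]
ee_rot: [-128.8, -3.6, -11.7]
force: [-0.8, -0.1, -0.3]
gripper_width: 45.6
t 37.225 pos [ 410.8 -206.1  314.6] r 460.0 tilt 51.3 az 75.4 xaxis az -11.7 el 3.6 q [-53.1  18.9  94.3  38.6 101.6  42.6] w 45.6 F [-0.8 -0.1 -0.3]
cam [ 447. -334.  414.] axis [-0.04  0.78 -0.62]
mouth corners [[443, 178], [446, 69], [382, 77], [380, 170]]
in mouth [([420.0, 105.0], [11, 15, 46])]
all [([383.0, 3.0], [22, 8, 68]), ([441.0, 31.0], [67, 51, 1947]), ([303.0, 28.0], [17, 41, 240]), ([468.0, 16.0], [5, 7, 14]), ([519.0, 25.0], [7, 5, 9]), ([517.0, 59.0], [26, 3, 30]), ([476.0, 61.0], [9, 1, 9]), ([489.0, 60.0], [13, 2, 13]), ([434.0, 65.0], [10, 3, 10]), ([400.0, 69.0], [9, 2, 10]), ([478.0, 97.0], [15, 22, 155]), ([420.0, 105.0], [11, 15, 46]), ([275.0, 164.0], [2, 9, 10]), ([276.0, 184.0], [4, 30, 38]), ([233.0, 183.0], [7, 6, 21]), ([229.0, 191.0], [4, 5, 15])]
```

```bash
python3 - <<'E'
from h import *
import pickle
f=grab('side');n=f['color'].astype(int);o=pickle.load(open('side0.pkl','rb'))['color'].astype(int)
m=((n.max(2)<60)&(o.max(2)>75)).astype(np.uint8)
c,l,s,ct=cv2.connectedComponentsWithStats(m)
for i in range(1,c):
    if s[i,4]>=6: print(ct[i].round(),s[i,2:],px2w(f,*ct[i],12).round())
print('strip behind mag px',[w2px(f,mp(-115,y,0)).round() for y in(-100,0,100)])
w=grab('wrist');print([px2w(w,u,v,12,True).round() for u,v in((233,183),(229,191),(420,105))])
a=w['color'][60:185,370:455].max(2);print('darkest grid');print((a[::4,::3]).astype(int)[:30].tolist() if 0 else '')
g=w['color'].max(2)
for y in range(72,178,4):print(''.join('#' if v<45 else '+' if v<75 else '.' for v in g[y,376:450:1]))
E
```

```text
[481.   3.] [17  9 43] [   13. -4810.    12.]
[521.   7.] [ 6 14 44] [ -417. -4504.    12.]
[459.  20.] [ 25  31 212] [  279. -3373.    12.]
[517.  22.] [3 4 9] [ -238. -3354.    12.]
[520.  30.] [10  3 20] [ -212. -2923.    12.]
[438.  63.] [ 33  56 715] [  400. -1663.    12.]
[583. 145.] [ 22 143 891] [-138. -626.   12.]
[391. 146.] [ 13  12 116] [ 509. -432.   12.]
[413. 154.] [ 5  8 12] [ 429. -396.   12.]
[391. 178.] [ 5  4 15] [ 477. -211.   12.]
[563. 208.] [ 6 21 37] [  13. -186.   12.]
[574. 223.] [ 20  34 413] [   1. -118.   12.]
[377. 281.] [ 44  15 266] [444. 214.  12.]
strip behind mag px [array([417., 178.]), array([408., 194.]), array([398., 212.])]
[array([464., 611.,  12.]), array([439., 651.,  12.]), array([551., -89.,  12.])]
darkest grid

................................+++++++...++++++++.++++++.+.+.++..........
..............+.+..............++.........++++++++++++++++.+++.++.........
+.++........+....+.+...+...................+.+++++++..+++++++++++.........
+.+...........................+......+..+.+++.............................
.............+.............+...
[... 993 characters left out ...]
.........................
.........................................+................................
............................................+.............................
...........................................+..............++++............
....................................+++++++#+++.........++++++............
..................................+++++++++++++++......+++++++............
...................+.............++++++++++++++#+.........++++............
...................................++++##+++#++...........................
................................................+++++++...................
..........................................................................
```

```bash
python3 -c "
from workcell import job_done
print(job_done())"
```

```text
the job is handed in; nothing more can be done
None
```

I handed the job in at about 37.5 s of the 72 s allowed. The knob, shutter and cup are done as asked. I could see only six of the seven balls in the magazine.

- **Knob:** I turned it clockwise about 90° until it reached its stop.
- **Shutter:** I slid it 92 mm to its end stop, where it pushed back with about 12 N. It was still open in the last picture. My reading of the tab's position there puts it 4 to 9 mm short of where it should be, within the error of reading that picture.
- **Tilting the tool:** The moves only turn the tool about its own axis, so I leaned it about 50° by driving the arm against its reach limit. That let me grip the handle on its flats and pour by turning the tool.
- **Cup:** The emptied cup stands upright on the bench near where it started, and it looks empty.
- **Balls:** Six are visible through the mouth. Neither bench camera shows a stray ball on the bench, so the seventh is most likely inside, under the deck or behind the wall. I did not see it. A count from the wrist camera was not conclusive.
- **Bystanders:** The areas of the scene picture around the bowl, tape measure and screwdriver show no change beyond image noise.
- **Robot:** The gripper was clear of everything when I handed in. The highest force I read was about 15 N, as the cup touched the bench, and one joint ran up against its range limit but did not pass it in any reading.

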